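# Load the spacer magazine and drop the stack onto its feed floor

### The job

Load the tube magazine end to end with the three spacers that fit it: the long grooved one first, then the two short ones on top of it, all resting on the stop tongue; leave the wide spacer, which does not fit, standing in its bay. Then squeeze the trigger against the fixed grip so that the stack drops to the floor of the tube, and let it spring back, so that the tongue locks into the long spacer's groove. Do not shift or tip the bottle, the jar or the reel standing round the work.

Things in the scene. Friction and masses are not known exactly. Their poses are not given: they have to be found in the camera images.
- magazine: Fixed fixture: dark steel base plate 110 x 236 x 12 mm (x, y, z) carrying, along its y axis, an upright bare aluminium tube at y = -65 mm and a black squeeze grip with trigger at y = +60 mm. Origin: centre of the plate's underside, on the bench top; z up. Mind the wall boxes beyond the bench: they begin 0.50 m above it, at world x = 0.59, and can catch a raised wrist that swings far out.
- tube_floor (a point): Point on the tube's axis at its floor (12 mm above the bench). A flat steel stop tongue enters the bore from the grip side; its upper face is 27 mm above this floor: until the trigger is squeezed, what is loaded stops on it.
- tube_mouth (a point): Point on the tube's axis at its rim, 195 mm above the bench; spacers are let in here from above. Bore 41 mm, wall 3 mm; flared over the last 12 mm to about 55 mm wide inside, 62 mm outside. A narrow sight slot faces the magazine's -x.
- squeeze_point (a point): 88 mm above the bench, 125 mm from the tube axis: middle between the outer faces of grip and fully squeezed trigger, each then 14 mm from it along the magazine's y (fixed grip on +y, trigger on the tube side). At rest the trigger's face is 29 mm from it. Pinch along y from above. The grip is a bar 26 mm wide (x), 14 thick (y), top 118 mm above the bench; 40 mm either side along y is clear.
- trigger (a joint): Sprung trigger hinge, rad: 0 at rest (leaning to the tube), 0.2 fully squeezed (upright, its own stop). Pivot 14 mm above the bench. About 4 N at its top starts it, 8 N holds it squeezed; it springs back. The linked tongue leaves the bore by about 0.18. After the stack has dropped it returns to 0 only if the long spacer's groove faces the tongue.
- trigger_top (a point): On the trigger (black paddle 24 mm wide, 10 mm thick), on its middle line 85 mm from its pivot, 1 mm below its upper end.
- bay_tray: Fixed grey tray 90 x 245 x 8 mm (x, y, z); four bays in a row along its y, at -90, -30, +30, +90 mm, 56 mm wide between upright fins 4 mm thick, 70 mm long (x), top 42 mm above the bench; open to -x and +x but for a lip 4 mm high. Origin: centre of its underside; spacers stand on its floor, 8 mm above the bench.
- long_spacer: Solid bare aluminium cylinder, 36 mm diameter, 80 mm long, about 0.18 kg, with a groove (neck 16 mm diameter) from 17 to 31 mm above its underside. Origin: centre of its underside; z is its axis. Starts standing, right way up for loading, in one of the bays.
- short_spacer_a: Solid bare aluminium cylinder, 36 mm diameter, 60 mm long, about 0.16 kg, standing in one of the bays. Origin: centre of its underside; z is its axis.
- short_spacer_b: The same as short_spacer_a; the two are interchangeable.
- wide_spacer: Solid bare aluminium cylinder, 46 mm diameter, 60 mm long, about 0.26 kg, standing in one of the bays; too wide for the tube. Origin: centre of its underside. To be left there.
- ipa_bottle: Bystander: pale pump bottle, 65 mm diameter, 124 mm tall. Origin: centre of its underside.
- jar_orange: Bystander: small white jar with screw cap, 42 mm diameter, 52 mm tall. Origin: centre of its underside.
- solder_reel: Bystander: small reel, 56 mm diameter, 34 mm tall. Origin: centre of its underside.
There are look-alikes about, which are no part of the job. What is shaped like the short_spacer_a but blue or green is not meant.

How it is judged (in metres and radians):
On the way, in this order (a step that is already met when the one before it is completed fails the run):
1. the long spacer rests on the stop tongue in the tube (z of long_spacer in the frame of tube_floor between 0.02 and 0.034 m and horizontal distance between long_spacer and tube_floor below 0.008 m and angle between long_spacer's own z axis and vertical below 0.15 rad and linear speed of long_spacer below 0.02 m/s), for 0.2 s.
2. both short spacers rest on it in the tube, one on the other, still held up by the tongue (all of step 1 and ((z of short_spacer_a in the frame of tube_floor between 0.101 and 0.113 m and horizontal distance between each of short_spacer_a, short_spacer_b and tube_floor below 0.008 m and angle between each of short_spacer_a, short_spacer_b's own z axis and vertical below 0.15 rad and z of short_spacer_b in the frame of tube_floor between 0.161 and 0.173 m) or (z of short_spacer_b in the frame of tube_floor between 0.101 and 0.113 m and horizontal distance between each of short_spacer_b, short_spacer_a and tube_floor below 0.008 m and angle between each of short_spacer_b, short_spacer_a's own z axis and vertical below 0.15 rad and z of short_spacer_a in the frame of tube_floor between 0.161 and 0.173 m)) and linear speed of each of short_spacer_a, short_spacer_b below 0.02 m/s), for 0.2 s.
3. the trigger is squeezed (past 0.15 rad) (value of joint trigger above 0.15 rad).
4. the stack stands on the floor of the tube (z of long_spacer in the frame of tube_floor between -0.006 and 0.006 m and horizontal distance between long_spacer and tube_floor below 0.008 m and angle between long_spacer's own z axis and vertical below 0.15 rad and ((z of short_spacer_a in the frame of tube_floor between 0.074 and 0.086 m and horizontal distance between each of short_spacer_a, short_spacer_b and tube_floor below 0.008 m and angle between each of short_spacer_a, short_spacer_b's own z axis and vertical below 0.15 rad and z of short_spacer_b in the frame of tube_floor between 0.134 and 0.146 m) or (z of short_spacer_b in the frame of tube_floor between 0.074 and 0.086 m and horizontal distance between each of short_spacer_b, short_spacer_a and tube_floor below 0.008 m and angle between each of short_spacer_b, short_spacer_a's own z axis and vertical below 0.15 rad and z of short_spacer_a in the frame of tube_floor between 0.134 and 0.146 m))), for 0.1 s.
At the end, for the whole second after the job is handed in: Long spacer on the tube floor, both short ones end to end on it, either order (heights within 6 mm, within 8 mm of the axis, tilt under 0.15 rad), at rest; trigger within 0.03 rad of rest; wide spacer upright in its bay within 20 mm of its start (all of step 4 and value of joint trigger below 0.03 rad and linear speed of each of long_spacer, short_spacer_a, short_spacer_b below 0.02 m/s and z of wide_spacer in the frame of bay_tray below 0.014 m and angle between wide_spacer's own z axis and vertical below 0.1 rad and distance of wide_spacer from where it was at the start of the episode below 0.02 m); the robot touches nothing.
It fails at once if the bottle is shifted more than 25 mm or tipped (distance of ipa_bottle from where it was at the start of the episode above 0.025 m or angle between ipa_bottle's own z axis and vertical above 0.35 rad).
It fails at once if the jar is shifted more than 25 mm or tipped (distance of jar_orange from where it was at the start of the episode above 0.025 m or angle between jar_orange's own z axis and vertical above 0.35 rad).
It fails at once if the reel is shifted more than 25 mm or tipped (distance of solder_reel from where it was at the start of the episode above 0.025 m or angle between solder_reel's own z axis and vertical above 0.35 rad).
It fails at once if the wide spacer is taken out of its bay (distance of wide_spacer from where it was at the start of the episode above 0.04 m).
It also fails if it takes over 72 s, if anything falls off the work surface, if the arm or the gripper's body presses on something with over 40 N, if the wrist force passes 120 N, or if a joint passes its speed limit or range.

### The arm

A 6-joint arm with a two-finger parallel gripper is mounted at the origin on a cart in front of the work surface, level with it; the furniture and walls round the work are solid. World frame = base frame: x ahead of the robot, y to its left, z up, the work surface at z = 0. Lengths are in m, angles in degrees, forces in N, time in s.
With the tool pointing down it reaches from about 0.25 to 0.725 m from the base axis. Payload 9.7 kg.
Tool frame: the origin (TCP) lies on the front face of the gripper's body, between the roots of the fingers; the fingertips stand 73 mm ahead of it and the grasp point (between the pads) lies 54 mm ahead of it; z points along the fingers, x is the direction in which the jaws open and shut, and the axes are right-handed (so a half turn about z gives the same grasp; the last joint's range is limited). The gripper opens to 85 mm and grips with 20 to 120 N. Pads are 22 mm wide; open, the fingers measure 114 mm over their backs; the gripper's body (76 mm by 85 mm) begins 54 mm behind the grasp point. The pads swing forward as they close: fully open they stand 13 mm farther back than shut.
Start: joints at [-73.797, 4.979, 10.078, 95.1, 0, 90], TCP at [0.153, -0.528, 0.304] pointing down, gripper open.
Joint ranges: [-179.16, 179.16], [-48.56, 103.87], [-65.8, 70.77], [-126.05, 130.52], [-82.76, 87.17], [-180, 180]. Speed limits (degrees/s): [127.2, 127.2, 147.25, 180, 180, 180].

### API

Orientations are given as [roll, pitch, yaw] about the fixed x, y, z axes, in that order (R = Rz(yaw) Ry(pitch) Rx(roll)).
In Python, from cell import read_state, get_image, get_calibration, close_job, look_for, trace gives the robot as it stands. The module is installed in compiled form; this text tells all that it offers.
- The arm moves only by the tool arm_command, never from a script. Its arguments are lists of equal length, an entry for each row: "fingers": the opening, from 0 (shut) to 1 (fully open); "slide": the shift along the world's x, y, z in m, a list of three; "twist": the turn, a rotation vector about the world's x, y, z in rad, a list of three. A call has 1 to 12 rows; each row shifts and turns the commanded pose from where the row before left it; what a row does not reach is not made up. A row lasts 1/10 s, in which the tool goes at most 50 mm and 8.59 degrees, less where a joint would pass 70% of its speed; a pose out of reach is approached as far as the arm can. A call is refused whole if a number of a shift passes 0.05 or a number of a turn 0.15, either way. A call with a gripper value outside its range is refused whole. The fingers move at their own pace and stop on an object; the grip force is fixed at half the most. Time passes only in rows, so rows that do not move let the fingers close. It gives the time, the measured TCP pose, the force and the opening at its end, in the units of the state.
- read_state(): the state, without advancing time (a new reading comes with each control period).
- get_image(name): name is "scene" or "side" or "wrist"; returns the picture (420x560x3 uint8, red, green, blue); there is no depth.
- get_calibration(name): a dict with "fov_y" (degrees; the focal length in pixels is half the picture's height over the tangent of half this angle, whatever the lens; pixels are square), "cx", "cy" (the principal point, pixels), "eye" and "rotation" of the camera in the world; the wrist camera has in their place "mount" (4x4, takes a point from camera to tool coordinates, whose origin is the TCP and whose axes are the tool frame's). Camera axes: x right, y down, z forward; pixel columns grow to the right and rows downward; lengths in m; the calibration is good to about 2 mm. A picture is of the moment at which its call begins: read the wrist's pose just before it. get_calibration takes no time and is no camera call.
- close_job(): hands the job in, once; it reports no verdict.
Trained networks look in the newest picture that a camera, given by its name, has taken for a name from the list of things; names that differ only in an ending like _2 or _b are one class to them, and where a whole thing is asked for, a point or a joint stands for the part that bears it (a point fixed in the world has none). Each returns a list of dicts, best first, with "conf" (0 to 1); they miss things now and then, are a little off and sometimes report something else, mostly with a low value. They report only what shows in the picture. A call takes as long as a camera call. They do not tell look-alikes from the thing itself.
- look_for(camera, query): "box" ([left, top, width, height] in pixels, round what is visible of it).
- trace(camera, query): "pixels" (420x560 bool, what is visible of it) and "box" ([left, top, width, height] in pixels, round what is visible of it).
The state is a dict: "time_s": time; "joints": joint angles; "joint_vel": joint speeds; "joint_efforts": joint torques, N m; "position": TCP position; "eef_rot": TCP orientation; "force": force on the tool from outside, world axes, zero at the start; "ft_torque": the same for the moment, N m; "grip_width": finger opening in m.
Only numpy, scipy, OpenCV 4.12 (cv2) and the standard library are available. Lean on these libraries where they do the work, as an engineer would, in place of code of your own. Each camera call takes 0.05 s, during which the arm holds its last target.

## Working session

There is one attempt and no reset: what is moved stays moved. The work goes in short steps, Python scripts to look and compute and a tool call to move; the robot and the scene stay as the last step left them, time stands still between calls to the robot, and variables do not carry over. Pictures are saved under pics/ and viewed, and the job is handed in when it is done.

Besides the shell and the picture viewer there is one more tool, called after ">>>" by a JSON object that holds its "op" and its "data". arm_command: Moves the arm, as the interface text tells. Its arguments: {"type":"object","properties":{"fingers":{"type":"array"},"slide":{"type":"array"},"twist":{"type":"array"}},"required":["fingers","slide","twist"]}

```bash
mkdir -p pics; ls; python3 - <<'E'
from cell import *
import cv2
s=read_state(); print({k:s[k] for k in ['time_s','joints','position','eef_rot','force','grip_width']})
for n in ['scene','side','wrist']:
    cv2.imwrite(f'pics/{n}0.png',get_image(n)[:,:,::-1]); print(n,get_calibration(n))
E
```

```text
pics
{'time_s': 0.0, 'joints': array([-7.37981639e+01,  5.01105630e+00,  1.00330291e+01,  9.51012024e+01,
        2.62645323e-06,  8.99992404e+01]), 'position': array([ 0.15342018, -0.52801252,  0.30317068]), 'eef_rot': array([-1.79999996e+02,  7.92295988e-02, -7.37974043e+01]), 'force': array([0.05070284, 1.30118938, 0.10241971]), 'grip_width': 0.08525888254624124}
scene {'fov_y': 56.646871533083754, 'cx': 284.2201268799172, 'cy': 209.22087590691166, 'eye': array([-0.28258478, -0.45766533,  0.81301107]), 'rotation': array([-130.2559912 ,   -0.86792306,  -59.43209494])}
side {'fov_y': 45.79118180804542, 'cx': 279.72432246184513, 'cy': 222.1693818170432, 'eye': array([0.27997596, 0.99980998, 0.98090829]), 'rotation': array([-128.4944957 ,    0.53927738, -171.5244256 ])}
wrist {'fov_y': 59.37715975271984, 'cx': 281.19585609396734, 'cy': 215.1133809144526, 'mount': array([[ 9.99998786e-01,  8.13651090e-04, -1.32918770e-03,
         8.13402800e-04],
       [-4.40339812e-04,  9.65653659e-01,  2.59832284e-01,
        -6.55059651e-02],
       [ 1.49494778e-03, -2.59831384e-01,  9.65652845e-01,
        -6.92971140e-02],
       [ 0.00000000e+00,  0.00000000e+00,  0.00000000e+00,
         1.00000000e+00]])}
```

View pics/scene0.png

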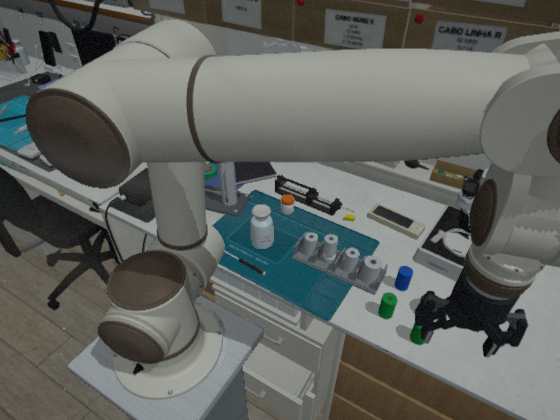

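View pics/side0.png

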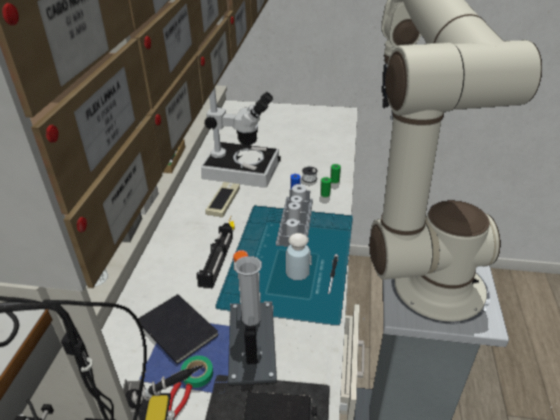

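View pics/wrist0.png

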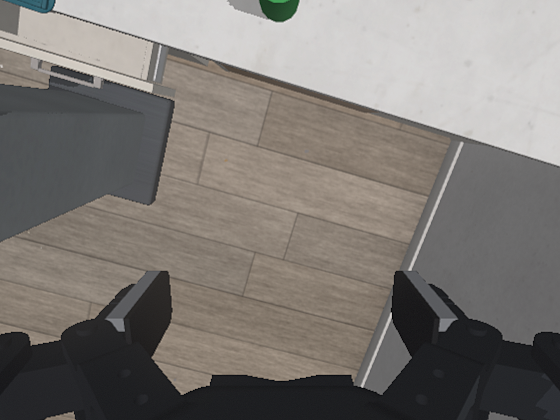

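```bash
cat > h.py <<'E'
import numpy as np, cv2
from scipy.spatial.transform import Rotation as R
from cell import *
def cam(n,st=None):
    c=get_calibration(n); f=210/np.tan(np.radians(c['fov_y']/2))
    if 'eye' in c:
        return f,c['cx'],c['cy'],np.array(c['eye']),R.from_euler('xyz',c['rotation'],degrees=True).as_matrix()
    st=st or read_state()
    Rt=R.from_euler('xyz',st['eef_rot'],degrees=True).as_matrix(); M=c['mount']
    return f,c['cx'],c['cy'],st['position']+Rt@M[:3,3],Rt@M[:3,:3]
def ray(C,u,v):
    f,cx,cy,e,Rm=C; return e,Rm@np.array([(u-cx)/f,(v-cy)/f,1.])
def onz(C,u,v,z):
    e,d=ray(C,u,v); return e+d*(z-e[2])/d[2]
def proj(C,p):
    f,cx,cy,e,Rm=C; q=Rm.T@(np.array(p)-e); return np.array([cx+f*q[0]/q[2],cy+f*q[1]/q[2]])
def tri(obs):
    A=np.zeros((3,3));b=np.zeros(3)
    for C,(u,v) in obs:
        e,d=ray(C,u,v); d=d/np.linalg.norm(d); P=np.eye(3)-np.outer(d,d);A+=P;b+=P@e
    p=np.linalg.solve(A,b); return p,[proj(C,p)-np.array(uv) for C,uv in obs]
E
python3 - <<'E'
from h import *
for n in ['scene','side']:
    C=cam(n); im=get_image(n)
    print(n, 'base proj',proj(C,[0,0,0]), 'tcp',proj(C,read_state()['position']))
    for q in ['magazine','bay_tray','long_spacer','short_spacer_a','wide_spacer','ipa_bottle','jar_orange','solder_reel','trigger']:
        for d in look_for(n,q):
            b=d['box']; print(n,q,round(d['conf'],2),np.round(b), 'bottom-center z0',onz(C,b[0]+b[2]/2,b[1]+b[3],0).round(3))
    x=cv2.resize(im[150:320,180:460] if n=='scene' else im[140:400,180:380],None,fx=2.8,fy=2.8 if n=='scene' else 2.3,interpolation=cv2.INTER_CUBIC)
    cv2.imwrite(f'pics/{n}_c0.png',x[:,:,::-1])
E
```

```text
scene base proj [168.74449128 345.46024344] tcp [465.22894867 323.00776093]
scene magazine 0.57 [206. 162.  45.  53.] bottom-center z0 [0.432 0.154 0.   ]
scene bay_tray 0.83 [295. 238.  92.  55.] bottom-center z0 [ 0.339 -0.275  0.   ]
scene long_spacer 0.73 [322. 236.  16.  29.] bottom-center z0 [ 0.412 -0.209  0.   ]
scene short_spacer_a 0.89 [378. 296.  19.  22.] bottom-center z0 [ 0.33  -0.404  0.   ]
scene short_spacer_a 0.68 [302. 236.  15.  23.] bottom-center z0 [ 0.402 -0.15  -0.   ]
scene short_spacer_a 0.63 [394. 266.  23.  22.] bottom-center z0 [ 0.442 -0.413  0.   ]
scene short_spacer_a 0.59 [345. 248.  13.  25.] bottom-center z0 [ 0.417 -0.272 -0.   ]
scene short_spacer_a 0.48 [410. 327.  12.  16.] bottom-center z0 [ 0.297 -0.482  0.   ]
scene wide_spacer 0.94 [361. 255.  23.  28.] bottom-center z0 [ 0.413 -0.333  0.   ]
scene ipa_bottle 0.93 [252. 204.  18.  46.] bottom-center z0 [ 0.362 -0.015  0.   ]
scene ipa_bottle 0.54 [203. 162.  49.  52.] bottom-center z0 [0.436 0.161 0.   ]
side base proj [439.42571618 286.53981581] tcp [391.43889997  96.31755968]
side magazine
[... 435 characters left out ...]
  23.] bottom-center z0 [ 0.341 -0.359  0.   ]
side short_spacer_a 0.47 [283. 221.  17.  15.] bottom-center z0 [ 0.427 -0.155  0.   ]
side wide_spacer 0.58 [298. 184.  10.  12.] bottom-center z0 [ 0.417 -0.374  0.   ]
side ipa_bottle 0.76 [285. 234.  24.  48.] bottom-center z0 [0.385 0.035 0.   ]
side jar_orange 0.59 [232. 251.  20.  12.] bottom-center z0 [ 0.55  -0.018  0.   ]
side jar_orange 0.2 [285. 235.  23.  44.] bottom-center z0 [ 0.386  0.024 -0.   ]
side solder_reel 0.73 [302. 170.  16.  16.] bottom-center z0 [ 0.398 -0.432 -0.   ]
side trigger 0.61 [245. 325.  12.   7.] bottom-center z0 [0.477 0.222 0.   ]
side trigger 0.38 [229. 254.  49. 134.] bottom-center z0 [0.441 0.377 0.   ]
```

View pics/scene_c0.png

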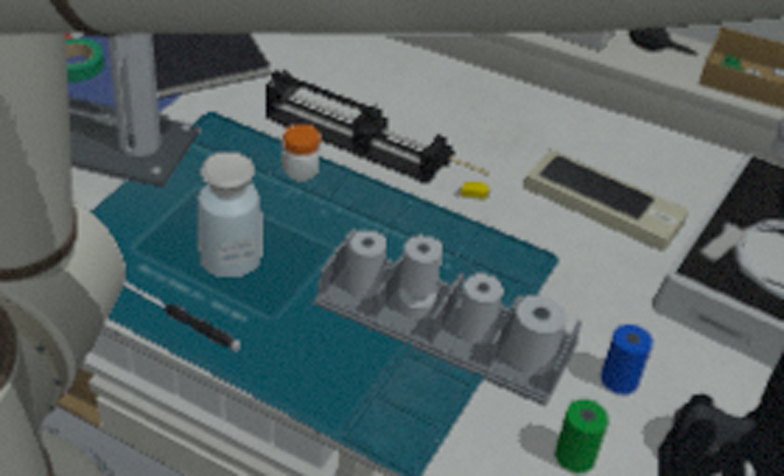

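View pics/side_c0.png

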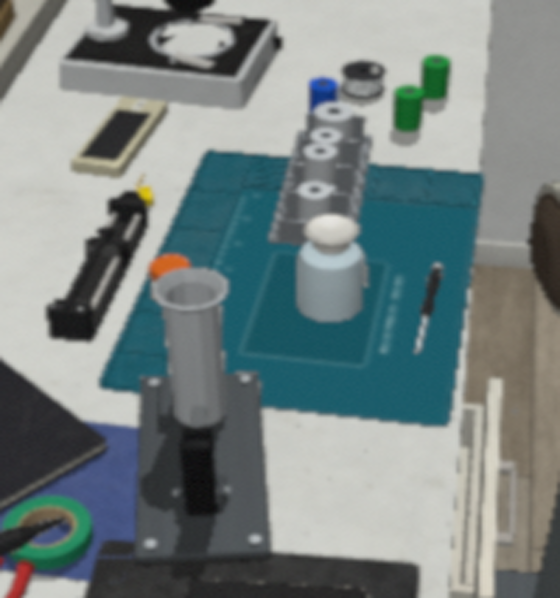

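```bash
python3 - <<'E'
from h import *
S=cam('scene');D=cam('side')
for n,u,v,z in [('sA',368,242,.068),('long',422,248,.088),('sB',483,287,.068),('wide',541,312,.068)]:
    print(n,onz(S,180+u/2.8,150+v/2.8,z).round(4))
f=lambda u,v:(180+u/2.8,140+v/2.3)
for n,u,v,z in [('wide',334,112,.068),('sB',325,135,.068),('long',319,151,.088),('sA',315,190,.068),('mouth',190,287,.195),('c',145,383,.012),('c',247,380,.012),('c',150,545,.012),('c',256,540,.012),('plate fl',135,556,0.006),('plate fr',271,551,0.006),('reel',363,73,.034),('bot',331,300,0)]:
    print(n,onz(D,*f(u,v),z).round(4))
E
```

```text
sA [ 0.4206 -0.142   0.068 ]
long [ 0.4212 -0.1979  0.088 ]
sB [ 0.4234 -0.2621  0.068 ]
wide [ 0.422 -0.32   0.068]
wide [ 0.4208 -0.3142  0.068 ]
sB [ 0.4243 -0.2582  0.068 ]
long [ 0.4232 -0.1943  0.088 ]
sA [ 0.4201 -0.1374  0.068 ]
mouth [0.4822 0.1887 0.195 ]
c [0.5397 0.1592 0.012 ]
c [0.4472 0.1417 0.012 ]
c [0.489  0.3642 0.012 ]
c [0.4055 0.3465 0.012 ]
plate fl [0.4995 0.3741 0.006 ]
plate fr [0.3923 0.3531 0.006 ]
reel [ 0.4023 -0.4715  0.034 ]
bot [ 0.3869 -0.0094  0.    ]
```

>>> {"op": "arm_command", "data": {"fingers": [1,1,1,1,1,1,1,1,1,1,1,1], "slide": [[0.027,0.03,0.006],[0.027,0.03,0.006],[0.027,0.03,0.006],[0.027,0.03,0.006],[0.027,0.03,0.006],[0.027,0.03,0.006],[0.027,0.03,0.006],[0.027,0.03,0.006],[0.027,0.03,0.006],[0.024,0.028,0.002],[0,0,0],[0,0,0]], "twist": [[0,0,0.1288],[0,0,0.1288],[0,0,0.1288],[0,0,0.1288],[0,0,0.1288],[0,0,0.1288],[0,0,0.1288],[0,0,0.1288],[0,0,0.1288],[0,0,0.1288],[0,0,0],[0,0,0]]}}

```text
time_s: 2.35
position: [0.4208, -0.2296, 0.3598]
eef_rot: [180.0, 0.0, 0.1]
force: [0.1, 0.1, 0.6]
grip_width: 0.085
```

```bash
python3 - <<'E'
from h import *
s=read_state(); print({k:np.round(s[k],4) for k in ['time_s','joints','position','eef_rot','force','grip_width']})
W=cam('wrist',s)
im=get_image('wrist'); cv2.imwrite('pics/w1.png',im[:,:,::-1])
for q in ['bay_tray','long_spacer','short_spacer_a','wide_spacer','solder_reel']:
    for d in look_for('wrist',q): print(q,round(d['conf'],2),np.round(d['box'],1))
for n in ['scene','side']: cv2.imwrite(f'pics/{n}1.png',get_image(n)[:,:,::-1])
E
```

```text
{'time_s': np.float64(2.35), 'joints': array([-2.861580e+01, -3.035600e+00,  8.261300e+00,  1.013052e+02,
       -1.110000e-02,  6.133210e+01]), 'position': array([ 0.4208, -0.2296,  0.3598]), 'eef_rot': array([1.799943e+02, 1.260000e-02, 5.220000e-02]), 'force': array([0.1083, 0.0943, 0.5769]), 'grip_width': np.float64(0.085)}
bay_tray 0.94 [240.4  55.9  82.7 226.7]
long_spacer 0.58 [268.2 128.2  31.   42.4]
long_spacer 0.3 [246.9 340.5  42.   43.2]
short_spacer_a 0.89 [263.1  68.1  34.9  41. ]
short_spacer_a 0.75 [283.9 292.   34.4  50.9]
short_spacer_a 0.72 [270.3 187.7  30.6  43.8]
short_spacer_a 0.65 [177.4 347.1  41.8  49.8]
short_spacer_a 0.63 [194.1 287.2  41.   52.7]
wide_spacer 0.88 [262.1 232.5  40.3  55.3]
solder_reel 0.63 [247.4 341.1  39.9  40.9]
solder_reel 0.39 [267.4  69.2  29.9  41. ]
```

View pics/w1.png

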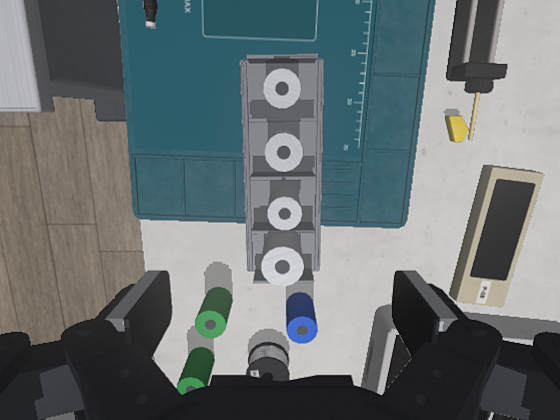

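View pics/scene1.png

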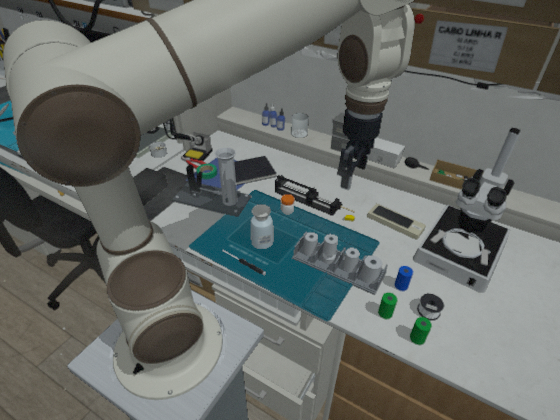

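The picture shows the tray with sA at (282,88), the taller spacer at (284,153), sB at (285,213), the wide one at (282,267); green look-alikes at (210,323) and (192,383), blue at (302,320). Candidates for the long one: those four tops; in the first scene crop the one at scene (331,245) shows the groove. Check closely and measure.

```bash
python3 - <<'E'
from h import *
s=read_state();W=cam('wrist',s);S=cam('scene');D=cam('side')
im=cv2.imread('pics/w1.png'); g=cv2.cvtColor(im,cv2.COLOR_BGR2GRAY)
for n,u,v,z in [('sA',282,88,.068),('long',284,153,.088),('sB',285,213,.068),('wide',282,267,.068)]:
    m=(g>195).astype(np.uint8); sub=np.zeros_like(m); sub[v-26:v+26,u-24:u+24]=m[v-26:v+26,u-24:u+24]
    k,l,st,c=cv2.connectedComponentsWithStats(sub); i=1+np.argmax(st[1:,4]); 
    cs,_=cv2.findContours((l==i).astype(np.uint8),cv2.RETR_EXTERNAL,cv2.CHAIN_APPROX_NONE); e=cv2.fitEllipse(cv2.convexHull(max(cs,key=len)))
    print(n,np.round(e[0],1),np.round(e[1],1),onz(W,*e[0],z).round(4), 'diam',e[1][0]/W[0]*(W[3][2]-z))
a=cv2.imread('pics/scene1.png')
cv2.imwrite('pics/sc1crop.png',cv2.resize(a[215:300,285:400],None,fx=6,fy=6,interpolation=cv2.INTER_CUBIC))
cv2.imwrite('pics/sc1mag.png',cv2.resize(a[130:230,145:275],None,fx=6,fy=6,interpolation=cv2.INTER_CUBIC))
E
```

```text
sA [267.9  74.9] [ 3.  22.5] [ 0.4079 -0.1288  0.068 ] diam 0.0029506694641957343
long [286.1 164.4] [11.  17.7] [ 0.4246 -0.2086  0.088 ] diam 0.010185155843569643
sB [284.2 213.1] [31.6 33.2] [ 0.4231 -0.2605  0.068 ] diam 0.031034389306296314
wide [278.7 271.6] [41.6 53.6] [ 0.4173 -0.3244  0.068 ] diam 0.04075062106121121
```

View pics/sc1crop.png

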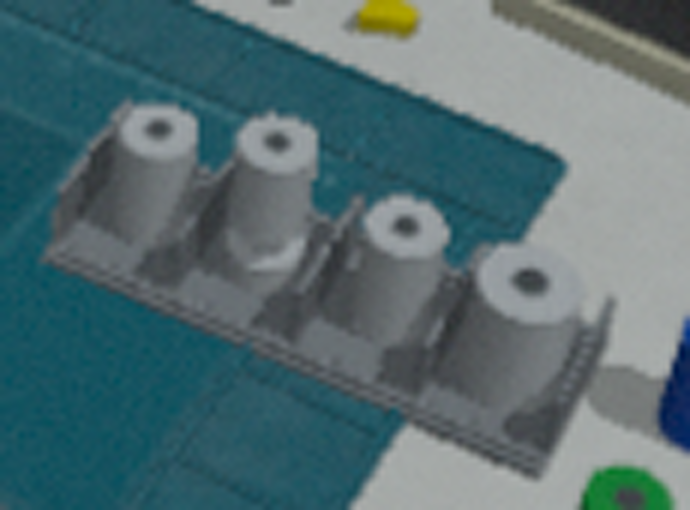

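View pics/sc1mag.png

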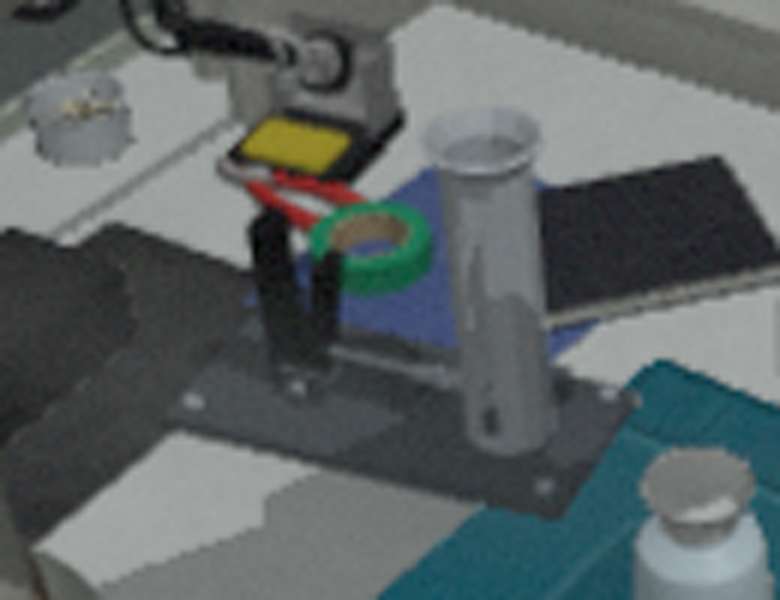

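The crop shows the groove clearly on the second spacer (crop (275,245)); magazine unobstructed, tube rim at crop (483,140), grip left, trigger right of it.

```bash
python3 - <<'E'
from h import *
s=read_state();W=cam('wrist',s);S=cam('scene');D=cam('side')
for n,u,v,z in [('sA',282,88,.068),('long',284,153,.088),('sB',285,213,.068),('wide',282,267,.068)]:
    print(n,onz(W,u,v,z).round(4))
for n,u,v,z in [('sA',158,129,.068),('long',277,142,.088),('sB',405,226,.068),('wide',530,281,.068)]:
    print('scene',n,onz(S,285+u/6-.4,215+v/6-.4,z).round(4))
m=(145+483/6-.4,130+138/6-.4)
print('mouth',onz(S,*m,.195))
print(tri([(S,m),(D,(247.9,265.0))]))
c=lambda u,v:(145+u/6-.4,130+v/6-.4)
for u,v in [(545,486),(608,395),(192,400)]: print('screw',onz(S,*c(u,v),.012).round(4))
# wrist zoom
im=cv2.imread('pics/w1.png'); cv2.imwrite('pics/w1z.png',cv2.resize(im[50:300,220:340],None,fx=2.4,fy=2.4,interpolation=cv2.INTER_CUBIC))
E
```

```text
sA [ 0.4209 -0.1402  0.068 ]
long [ 0.4227 -0.1982  0.088 ]
sB [ 0.4239 -0.2603  0.068 ]
wide [ 0.4208 -0.3192  0.068 ]
scene sA [ 0.421  -0.1402  0.068 ]
scene long [ 0.4224 -0.1975  0.088 ]
scene sB [ 0.4236 -0.2608  0.068 ]
scene wide [ 0.4216 -0.3194  0.068 ]
mouth [0.4818874  0.18562034 0.195     ]
(array([0.48298132, 0.18715925, 0.19338493]), [array([-0.14752506,  0.15251336]), array([-0.18927225, -0.19666428])])
screw [0.4516 0.1409 0.012 ]
screw [0.5326 0.157  0.012 ]
screw [0.4095 0.3482 0.012 ]
```

View pics/w1z.png

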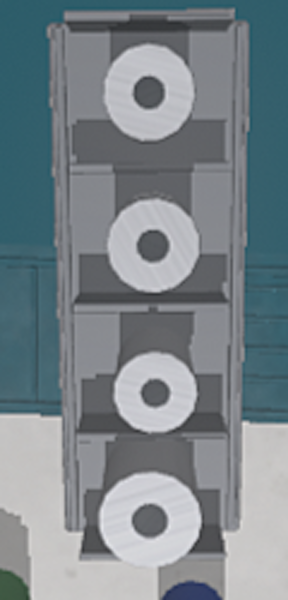

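>>> {"op": "arm_command", "data": {"fingers": [1,1,1,1,1,1,1,0,0,0,0,0], "slide": [[0.0017,0.016,-0.03],[0,0.0156,-0.04],[0,0,-0.04],[0,0,-0.04],[0,0,-0.04],[0,0,-0.04],[0,0,0],[0,0,0],[0,0,0],[0,0,0],[0,0,0],[0,0,0]], "twist": [[0,0,0],[0,0,0],[0,0,0],[0,0,0],[0,0,0],[0,0,0],[0,0,0],[0,0,0],[0,0,0],[0,0,0],[0,0,0],[0,0,0]]}}

```text
time_s: 3.95
position: [0.423, -0.199, 0.1321]
eef_rot: [179.9, -0.2, -0.0]
force: [-1.8, 0.2, 7.7]
grip_width: 0.0347
```

```bash
python3 - <<'E'
from h import *
s=read_state(); print({k:np.round(s[k],4) for k in ['time_s','position','eef_rot','force','grip_width']})
im=get_image('wrist'); cv2.imwrite('pics/w2.png',im[:,:,::-1])
E
```

```text
{'time_s': np.float64(3.95), 'position': array([ 0.423 , -0.199 ,  0.1321]), 'eef_rot': array([ 1.799131e+02, -1.631000e-01, -4.800000e-03]), 'force': array([-1.8021,  0.2174,  7.7002]), 'grip_width': np.float64(0.0347)}
```

View pics/w2.png

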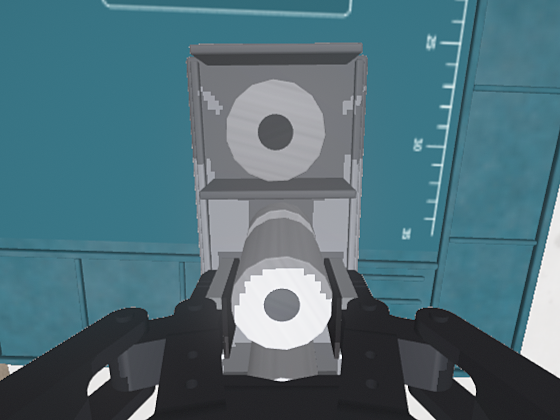

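>>> {"op": "arm_command", "data": {"fingers": [0,0,0,0,0,0,0,0,0,0,0,0], "slide": [[0,0,0.02],[0,0,0.04],[0,0,0.048],[0,0,0.048],[0,0,0.048],[0.01,0.04,0.036],[0.01,0.045,0],[0.01,0.045,0],[0.01,0.045,0],[0.01,0.045,0],[0.01,0.04,0],[0,0.029,0]], "twist": [[0,0,0],[0,0,0],[0,0,0],[0,0,0],[0,0,0],[0,0,0],[0,0,0],[0,0,0],[0,0,0],[0,0,0],[0,0,0],[0,0,0]]}}

```text
time_s: 5.2
position: [0.4817, 0.0895, 0.367]
eef_rot: [-180.0, -0.0, 0.1]
force: [-0.0, -0.6, -2.0]
grip_width: 0.0345
```

>>> {"op": "arm_command", "data": {"fingers": [0,0], "slide": [[0,0,0],[0,0,0]], "twist": [[0,0,0],[0,0,0]]}}

```text
time_s: 5.4
position: [0.4812, 0.0875, 0.3672]
eef_rot: [180.0, -0.0, 0.1]
force: [0.7, -0.4, -2.3]
grip_width: 0.0344
```

```bash
python3 - <<'E'
from h import *
s=read_state(); print({k:np.round(s[k],4) for k in ['time_s','position','eef_rot','force','grip_width']})
im=get_image('wrist'); cv2.imwrite('pics/w3.png',im[:,:,::-1])
im=get_image('side'); cv2.imwrite('pics/side3.png',im[:,:,::-1])
im=get_image('scene'); cv2.imwrite('pics/scene3.png',im[:,:,::-1])
E
```

```text
{'time_s': np.float64(5.4), 'position': array([0.4812, 0.0875, 0.3672]), 'eef_rot': array([ 1.79991e+02, -2.58000e-02,  9.74000e-02]), 'force': array([ 0.715 , -0.3961, -2.2965]), 'grip_width': np.float64(0.0344)}
```

View pics/w3.png

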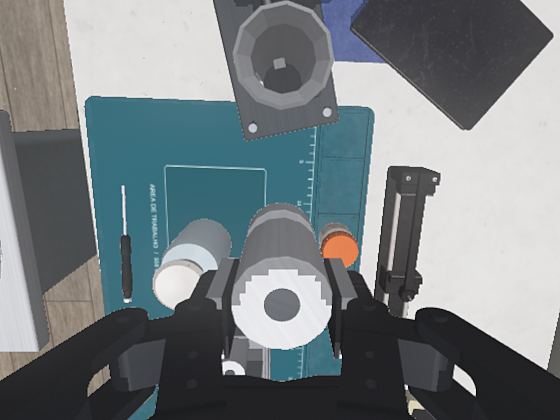

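View pics/side3.png

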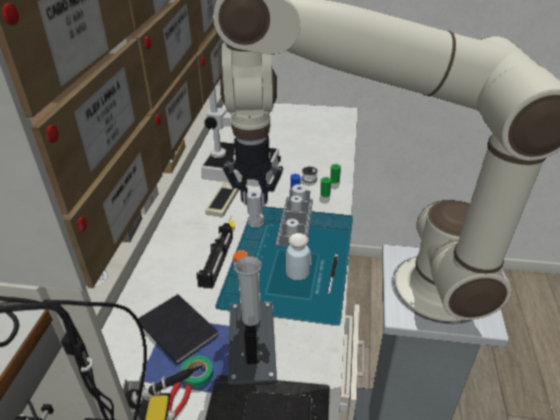

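View pics/scene3.png

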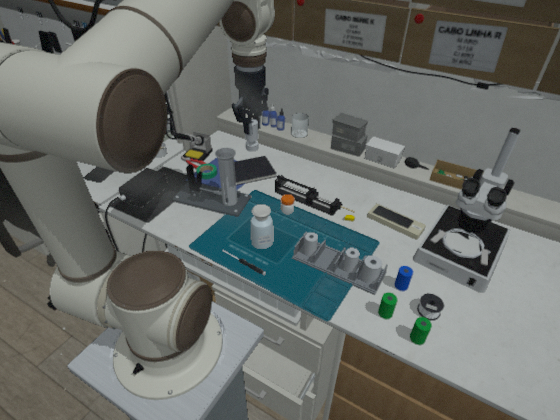

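```bash
python3 - <<'E'
from h import *
s=read_state();W=cam('wrist',s)
print('mouth',onz(W,283,54.5,.195))
im=cv2.imread('pics/w3.png'); g=cv2.cvtColor(im,cv2.COLOR_BGR2GRAY)
# spacer axis in tool: top at depth: TCP z minus (0.1321-0.088)
zt=s['position'][2]-.0441
p=onz(W,281.5,305,zt); print('top offset from TCP',p-s['position'])
for dy in (0,-.08): 
    c=p+[0,0,dy]
    print(dy,proj(W,c), proj(W,c+[.018,0,0]),proj(W,c-[.018,0,0]),proj(W,c+[0,.018,0]))
# predicted rim circles for candidate centre
for cen in [(.4825,.1865)]:
  for r in (.031,.0275):
    for a in range(0,360,5):
        u,v=proj(W,[cen[0]+r*np.cos(np.radians(a)),cen[1]+r*np.sin(np.radians(a)),.195]); cv2.circle(im,(int(u*1),int(v)),0,(0,0,255),-1)
for zz in (0,-.08):
    for a in range(0,360,5):
        u,v=proj(W,p+[.018*np.cos(np.radians(a)),.018*np.sin(np.radians(a)),zz]); cv2.circle(im,(int(u*1),int(v)),0,(0,0,255),-1)
cv2.imwrite('pics/w3o.png',cv2.resize(im[0:360,180:380],None,fx=2,fy=1.66*1,interpolation=cv2.INTER_NEAREST) if 0 else cv2.resize(im[0:360,180:400],None,fx=1.66,fy=1.66,interpolation=cv2.INTER_NEAREST))
E
```

```text
mouth [0.48255116 0.18742072 0.195     ]
top offset from TCP [ 0.00027116  0.00271752 -0.0441    ]
0 [281.5 305. ] [334.3055038  304.97891791] [228.70082994 305.02107957] [281.47921164 255.48388607]
-0.08 [281.4240266  233.23481466] [314.10997603 233.2191007 ] [248.74050404 233.25052745] [281.40956234 201.34345512]
```

View pics/w3o.png

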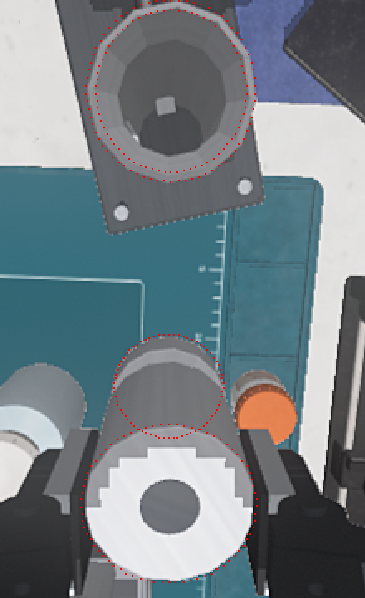

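>>> {"op": "arm_command", "data": {"fingers": [0,0,0,0,0,0], "slide": [[0.001,0.033,0],[0,0.033,0],[0,0.0325,-0.01],[0,0,-0.02],[0,0,0],[0,0,0]], "twist": [[0,0,0],[0,0,0],[0,0,0],[0,0,0],[0,0,0],[0,0,0]]}}

```text
time_s: 6.15
position: [0.4823, 0.1845, 0.3372]
eef_rot: [180.0, 0.0, -0.1]
force: [0.5, -0.0, -1.2]
grip_width: 0.0342
```

```bash
python3 - <<'E'
from h import *
s=read_state(); print({k:np.round(s[k],4) for k in ['time_s','position','eef_rot','force','grip_width']})
a=get_image('wrist')[:,:,::-1]
b=get_image('side')[:,:,::-1]
c=get_image('scene')[:,:,::-1]
o=np.hstack([cv2.resize(b[190:310,200:300],None,fx=4,fy=4,interpolation=cv2.INTER_CUBIC),cv2.resize(c[70:190,180:280],None,fx=4,fy=4,interpolation=cv2.INTER_CUBIC)])
cv2.imwrite('pics/m4.png',o);cv2.imwrite('pics/w4.png',a)
E
```

```text
{'time_s': np.float64(6.15), 'position': array([0.4823, 0.1845, 0.3372]), 'eef_rot': array([ 1.799825e+02,  1.640000e-02, -7.060000e-02]), 'force': array([ 0.4853, -0.0479, -1.2241]), 'grip_width': np.float64(0.0342)}
```

View pics/m4.png

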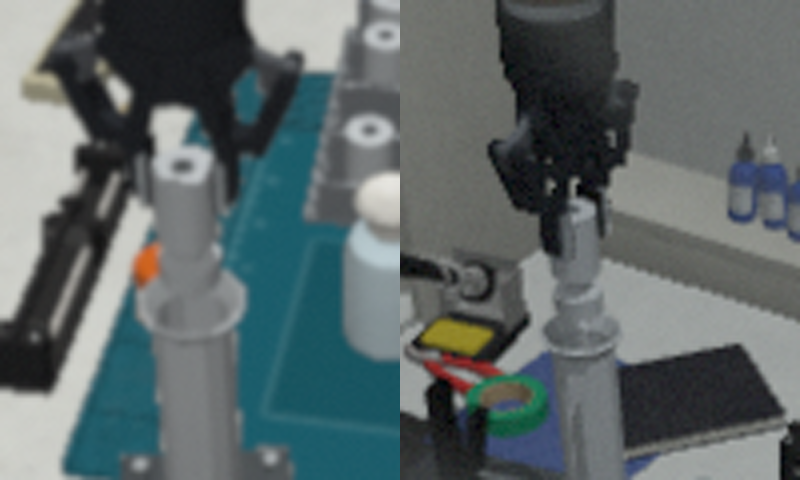

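View pics/w4.png

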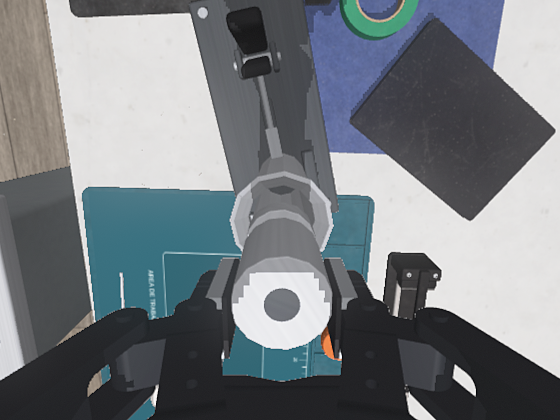

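```bash
python3 - <<'E'
from h import *
s=read_state();W=cam('wrist',s);S=cam('scene');D=cam('side')
t=s['position']
for nm,C,o,k in [('side',D,(200,190),4),('scene',S,(180,70),4),('wrist',W,(0,0),1)]:
    f=lambda p:((proj(C,p)-o)*k).round(1)
    print(nm,'bot',f(t+[0,.001,-.1241]),'top',f(t+[0,.001,-.0441]),'rim',f([.482,.1865,.195]),'d/dx',f([.492,.1865,.195])-f([.482,.1865,.195]),'d/dy',f([.482,.1965,.195])-f([.482,.1865,.195]))
E
```

```text
side bot [190.3 271.2] top [183.  162.6] rim [192.6 296.5] d/dx [-17.1  -1.6] d/dy [-3.4 12. ]
scene bot [178.7 307.8] top [169.1 208.3] rim [179.5 330. ] d/dx [ 8.2 -6.1] d/dy [-10.8  -3.8]
wrist bot [280.7 236.3] top [280.6 309.6] rim [279.8 225.2] d/dx [16.6  0. ] d/dy [ -0.1 -16.1]
```

```bash
python3 - <<'E'
from h import *
s=read_state();W=cam('wrist',s);S=cam('scene');D=cam('side')
t=s['position']
def circ(img,C,o,k,cen,r,col):
    for a in range(0,360,6):
        u,v=(proj(C,np.array(cen)+[r*np.cos(np.radians(a)),r*np.sin(np.radians(a)),0])-o+.5)*k
        cv2.circle(img,(int(u),int(v)),1,col,-1)
ims=[]
for C,o,w,h,k,f in [(D,(220,220),60,75,6.5,'side'),(S,(300-80,125),40,50,9.75,'scene')]:
    a=get_image(f)[:,:,::-1]
    c=cv2.resize(a[o[1]:o[1]+h,o[0]:o[0]+w],None,fx=k,fy=k,interpolation=cv2.INTER_CUBIC)
    c=np.ascontiguousarray(c)
    circ(c,C,o,k,[.482,.1865,.195],.031,(0,0,255))
    circ(c,C,o,k,t+[0,.001,-.1241],.018,(0,255,0))
    ims.append(c)
h=min(i.shape[0] for i in ims); cv2.imwrite('pics/m5.png',np.hstack([i[:h] for i in ims]))
a=cv2.imread('pics/w4.png'); c=np.ascontiguousarray(cv2.resize(a[150:350,210:350],None,fx=3,fy=3,interpolation=cv2.INTER_CUBIC))
circ(c,W,(210,150),3,[.482,.1865,.195],.031,(0,0,255)); circ(c,W,(210,150),3,t+[0,.001,-.1241],.018,(0,255,0)); circ(c,W,(210,150),3,t+[0,.001,-.0441],.018,(0,255,0))
cv2.imwrite('pics/w5.png',c)
E
```

```text
(no output)
```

View pics/m5.png

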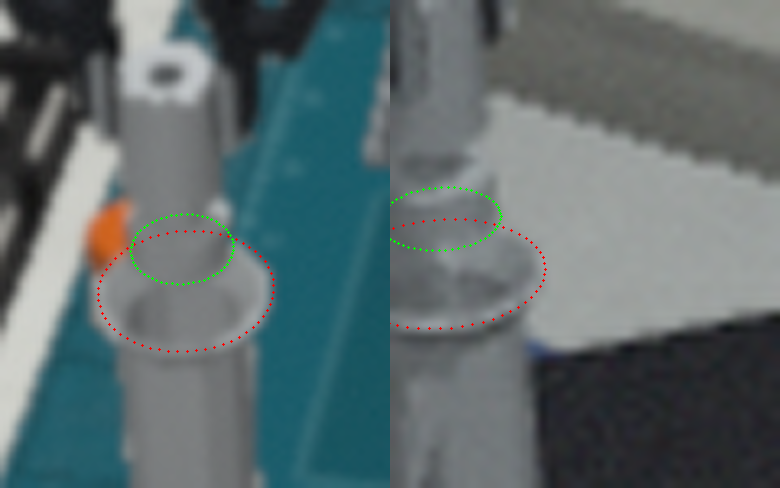

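View pics/w5.png

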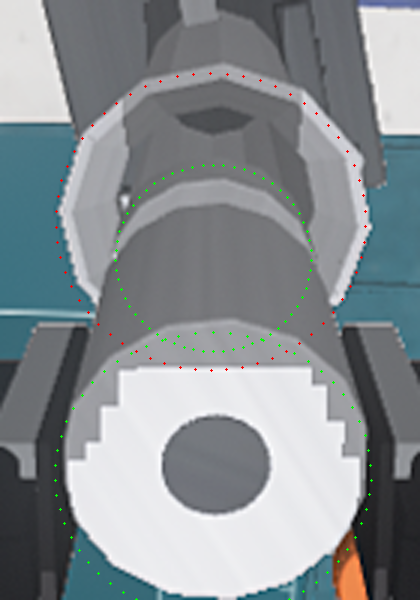

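```bash
python3 - <<'E'
from h import *
s=read_state();S=cam('scene');D=cam('side')
t=s['position']
def circ(img,C,o,k,cen,r,col):
    for a in range(0,360,10):
        u,v=(proj(C,np.array(cen)+[r*np.cos(np.radians(a)),r*np.sin(np.radians(a)),0])-o+.5)*k
        cv2.circle(img,(int(u),int(v)),1,col,-1)
ims=[]
for C,o,w,h,k,f in [(D,(225,215),44,66,9,'side'),(S,(205,110),44,66,9,'scene')]:
    a=get_image(f)[:,:,::-1]
    c=np.ascontiguousarray(cv2.resize(a[o[1]:o[1]+h,o[0]:o[0]+w],None,fx=k,fy=k,interpolation=cv2.INTER_LANCZOS4))
    c=cv2.convertScaleAbs(c,alpha=1.5,beta=-50)
    circ(c,C,o,k,[.482,.1865,.195],.031,(0,0,255))
    circ(c,C,o,k,t+[0,.001,-.1241],.018,(0,255,0))
    circ(c,C,o,k,t+[0,.001,-.0441],.018,(0,255,0))
    ims.append(c)
cv2.imwrite('pics/m6.png',np.hstack(ims))
E
```

```text
(no output)
```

View pics/m6.png

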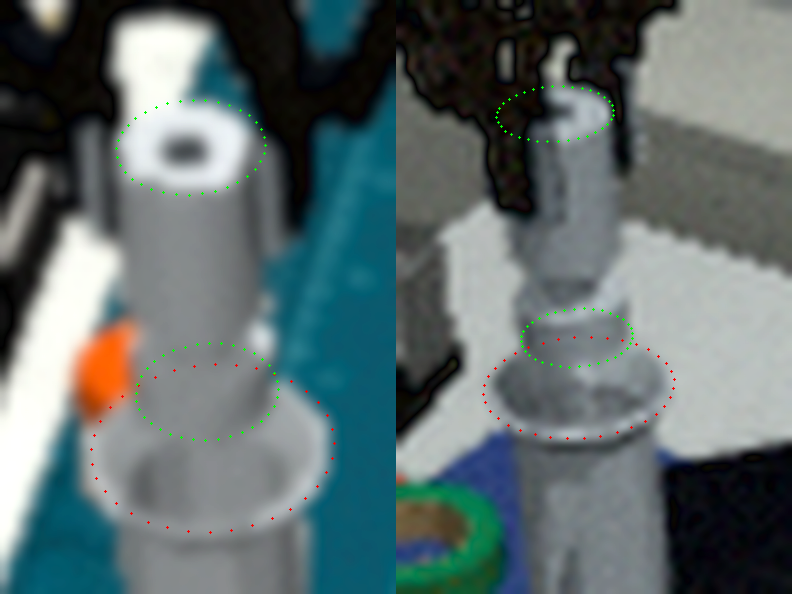

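>>> {"op": "arm_command", "data": {"fingers": [0,0,0,0,0], "slide": [[0,0.0025,0],[0,0,-0.01],[0,0,-0.01],[0,0,-0.008],[0,0,0]], "twist": [[0,0,0],[0,0,0],[0,0,0],[0,0,0],[0,0,0]]}}

```text
time_s: 7.0
position: [0.4819, 0.1878, 0.3069]
eef_rot: [179.9, 0.1, -0.0]
force: [0.8, -0.5, -2.6]
grip_width: 0.0344
```

>>> {"op": "arm_command", "data": {"fingers": [0,0,0], "slide": [[0,0,-0.005],[0,0,-0.004],[0,0,0]], "twist": [[0,0,0],[0,0,0],[0,0,0]]}}

```text
time_s: 7.3
position: [0.4823, 0.1879, 0.2993]
eef_rot: [180.0, 0.0, -0.0]
force: [0.3, -0.8, -2.9]
grip_width: 0.0343
```

>>> {"op": "arm_command", "data": {"fingers": [0,0,0,0], "slide": [[0,0,-0.007],[0,0,-0.007],[0,0,-0.007],[0,0,0]], "twist": [[0,0,0],[0,0,0],[0,0,0],[0,0,0]]}}

```text
time_s: 7.7
position: [0.482, 0.1878, 0.2774]
eef_rot: [180.0, 0.1, -0.0]
force: [0.8, -1.8, -3.6]
grip_width: 0.0341
```

```bash
python3 - <<'E'
from h import *
s=read_state(); print({k:np.round(s[k],4) for k in ['time_s','position','eef_rot','force','grip_width','ft_torque']})
ims=[]
for o,w,h,k,f in [((215,170),60,90,6.5,'side'),((190,70),60,90,6.5,'scene')]:
    a=get_image(f)[:,:,::-1]
    ims.append(cv2.resize(a[o[1]:o[1]+h,o[0]:o[0]+w],None,fx=k,fy=k,interpolation=cv2.INTER_CUBIC))
cv2.imwrite('pics/m7.png',np.hstack(ims))
E
```

```text
{'time_s': np.float64(7.7), 'position': array([0.482 , 0.1878, 0.2774]), 'eef_rot': array([ 1.799612e+02,  9.360000e-02, -3.000000e-03]), 'force': array([ 0.8103, -1.8109, -3.607 ]), 'grip_width': np.float64(0.0341), 'ft_torque': array([-0.4468, -0.1334, -0.0156])}
```

View pics/m7.png

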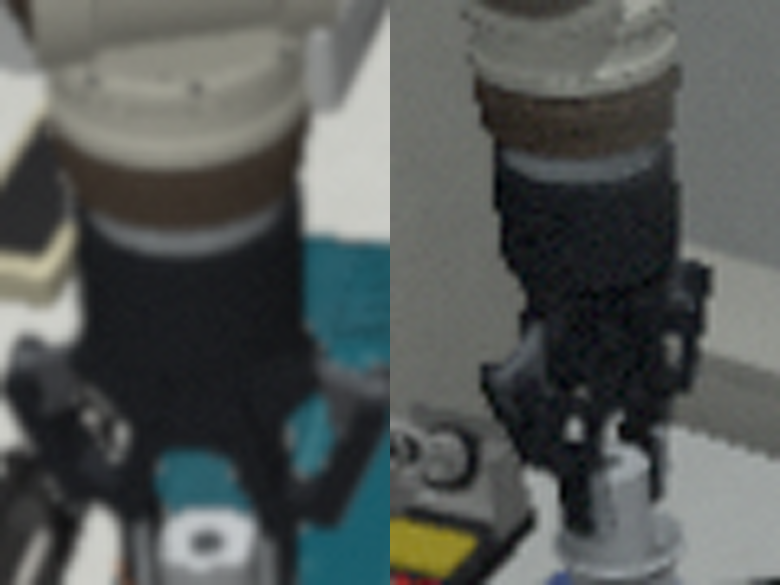

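>>> {"op": "arm_command", "data": {"fingers": [1,1,1,1,1,1,1], "slide": [[0,-0.0007,0],[0,0,0],[0,0,0],[0,0,0],[0,0,0],[0,0,0.03],[0,-0.02,0.04]], "twist": [[0,0,0],[0,0,0],[0,0,0],[0,0,0],[0,0,0],[0,0,0],[0,0,0]]}}

```text
time_s: 8.5
position: [0.4818, 0.1681, 0.3476]
eef_rot: [180.0, 0.2, 0.1]
force: [1.0, -0.8, 0.8]
grip_width: 0.0857
```

```bash
python3 - <<'E'
from h import *
s=read_state(); print({k:np.round(s[k],4) for k in ['time_s','position','eef_rot','force','grip_width','ft_torque']})
a=get_image('wrist')[:,:,::-1];cv2.imwrite('pics/w8.png',a)
ims=[]
for o,w,h,k,f in [((215,240),60,90,6.5,'side'),((200,140),60,90,6.5,'scene')]:
    a=get_image(f)[:,:,::-1]
    ims.append(cv2.resize(a[o[1]:o[1]+h,o[0]:o[0]+w],None,fx=k,fy=k,interpolation=cv2.INTER_CUBIC))
cv2.imwrite('pics/m8.png',np.hstack(ims))
E
```

```text
{'time_s': np.float64(8.5), 'position': array([0.4818, 0.1681, 0.3476]), 'eef_rot': array([1.799541e+02, 2.173000e-01, 1.089000e-01]), 'force': array([ 0.9694, -0.8246,  0.8055]), 'grip_width': np.float64(0.0857), 'ft_torque': array([-0.0481, -0.0552,  0.0209])}
```

View pics/m8.png

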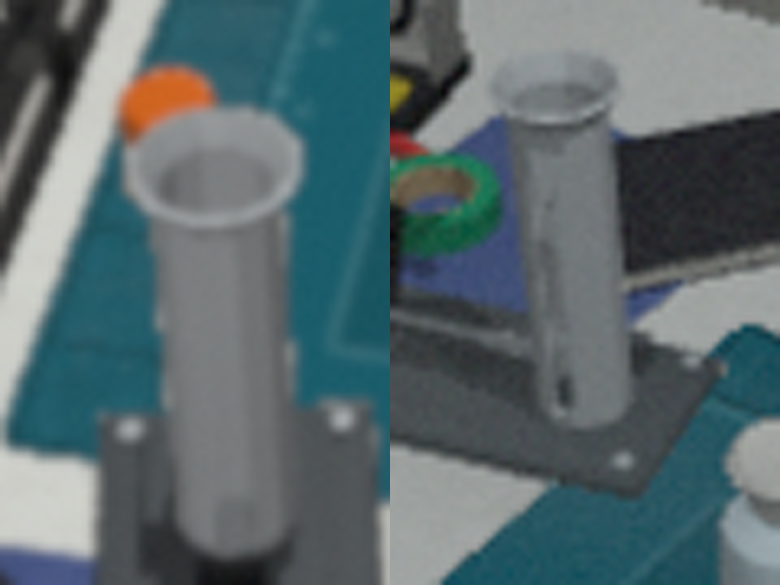

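View pics/w8.png

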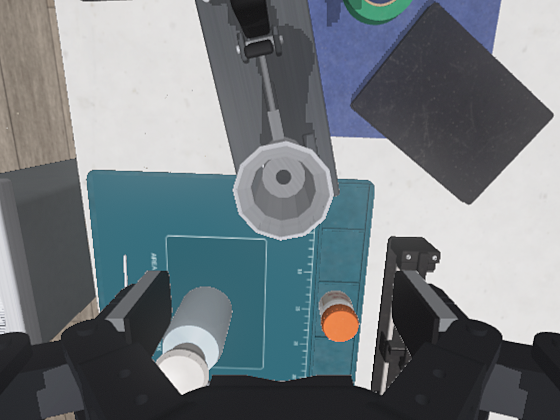

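>>> {"op": "arm_command", "data": {"fingers": [1,1,1,1,1,1,1,1,1], "slide": [[-0.0087,-0.044,0],[-0.0087,-0.044,0],[-0.0087,-0.044,0],[-0.0087,-0.044,0],[-0.0087,-0.044,0],[-0.0087,-0.044,-0.02],[-0.0087,-0.044,-0.03],[0,0,-0.03],[0,0,0]], "twist": [[0,0,0],[0,0,0],[0,0,0],[0,0,0],[0,0,0],[0,0,0],[0,0,0],[0,0,0],[0,0,0]]}}

```text
time_s: 9.55
position: [0.4205, -0.138, 0.2666]
eef_rot: [-179.9, 0.4, -0.1]
force: [0.3, 0.5, 1.0]
grip_width: 0.0851
```

```bash
python3 - <<'E'
from h import *
s=read_state(); print({k:np.round(s[k],4) for k in ['time_s','position','eef_rot','force','grip_width']})
W=cam('wrist',s)
a=get_image('wrist')[:,:,::-1];cv2.imwrite('pics/w9.png',a)
for q in ['short_spacer_a']:
    for d in look_for('wrist',q): b=d['box'];print(q,round(d['conf'],2),np.round(b,1),onz(W,b[0]+b[2]/2,b[1]+b[3]-b[2]/2,.068).round(4))
print(proj(W,[.421,-.14,.068]))
E
```

```text
{'time_s': np.float64(9.55), 'position': array([ 0.4205, -0.138 ,  0.2666]), 'eef_rot': array([-1.7987e+02,  3.6220e-01, -1.4880e-01]), 'force': array([0.3035, 0.4932, 1.0175]), 'grip_width': np.float64(0.0851)}
short_spacer_a 0.86 [267.2 302.5  40.5  65.8] [ 0.4242 -0.2588  0.068 ]
short_spacer_a 0.77 [261.9 175.1  42.3  52.1] [ 0.4206 -0.1373  0.068 ]
[283.54191003 209.51741477]
```

View pics/w9.png

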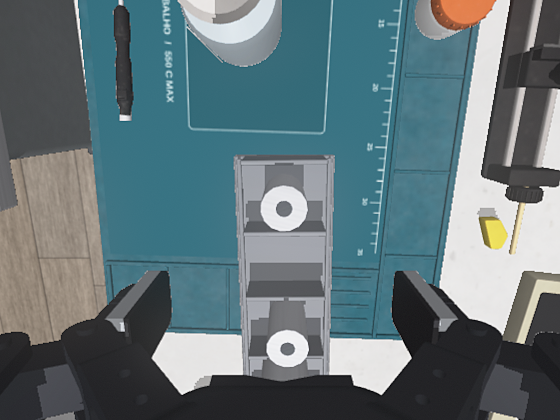

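>>> {"op": "arm_command", "data": {"fingers": [1,1,1,1,1,1,0,0,0,0,0,0], "slide": [[0.0006,-0.0018,-0.035],[0,0,-0.04],[0,0,-0.04],[0,0,-0.03],[0,0,-0.0106],[0,0,0],[0,0,0],[0,0,0],[0,0,0],[0,0,0],[0,0,0],[0,0,0]], "twist": [[0,0,0],[0,0,0],[0,0,0],[0,0,0],[0,0,0],[0,0,0],[0,0,0],[0,0,0],[0,0,0],[0,0,0],[0,0,0],[0,0,0]]}}

```text
time_s: 10.85
position: [0.4231, -0.1395, 0.1167]
eef_rot: [180.0, -0.1, -0.0]
force: [-1.9, 0.7, 6.3]
grip_width: 0.0348
```

>>> {"op": "arm_command", "data": {"fingers": [0,0,0,0,0,0,0,0,0,0,0,0], "slide": [[0,0,0.02],[0,0,0.04],[0,0,0.048],[0,0,0.048],[0.0069,0.038,0.048],[0.008,0.043,0.02],[0.008,0.043,0],[0.008,0.043,0],[0.008,0.043,0],[0.008,0.043,0],[0.008,0.043,0],[0.004,0.031,0]], "twist": [[0,0,0],[0,0,0],[0,0,0],[0,0,0],[0,0,0],[0,0,0],[0,0,0],[0,0,0],[0,0,0],[0,0,0],[0,0,0],[0,0,0]]}}

```text
time_s: 12.05
position: [0.4803, 0.183, 0.3302]
eef_rot: [-180.0, 0.0, 0.1]
force: [0.6, -0.5, -1.7]
grip_width: 0.0344
```

>>> {"op": "arm_command", "data": {"fingers": [0,0], "slide": [[0,0,0],[0,0,0]], "twist": [[0,0,0],[0,0,0]]}}

```text
time_s: 12.25
position: [0.4801, 0.181, 0.3302]
eef_rot: [180.0, 0.0, 0.1]
force: [-0.4, -0.2, -2.2]
grip_width: 0.0345
```

```bash
python3 - <<'E'
from h import *
s=read_state(); print({k:np.round(s[k],4) for k in ['time_s','position','eef_rot','force','grip_width']})
a=get_image('wrist')[:,:,::-1];cv2.imwrite('pics/w10.png',a)
ims=[]
for o,w,h,k,f in [((215,190),60,90,6.5,'side'),((190,90),60,90,6.5,'scene')]:
    a=get_image(f)[:,:,::-1]
    ims.append(cv2.resize(a[o[1]:o[1]+h,o[0]:o[0]+w],None,fx=k,fy=k,interpolation=cv2.INTER_CUBIC))
cv2.imwrite('pics/m10.png',np.hstack(ims))
E
```

```text
{'time_s': np.float64(12.25), 'position': array([0.4801, 0.181 , 0.3302]), 'eef_rot': array([1.799734e+02, 3.240000e-02, 8.800000e-02]), 'force': array([-0.4379, -0.2298, -2.1714]), 'grip_width': np.float64(0.0345)}
```

View pics/m10.png

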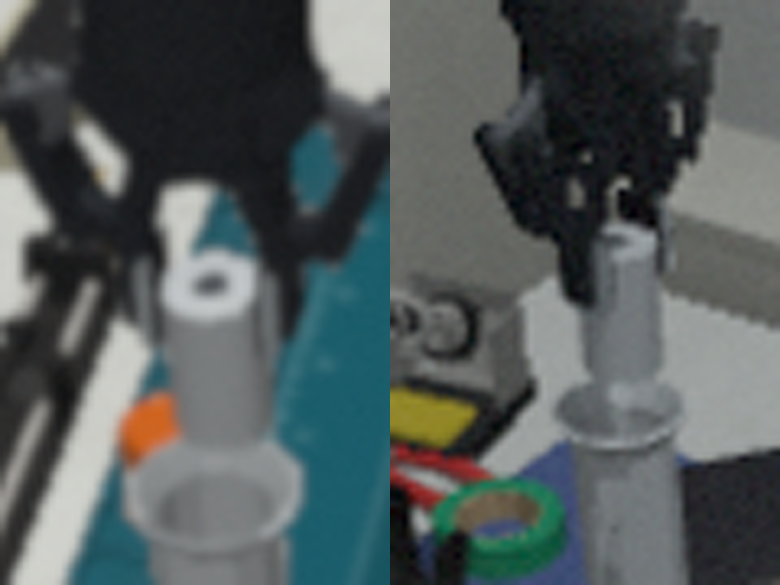

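View pics/w10.png

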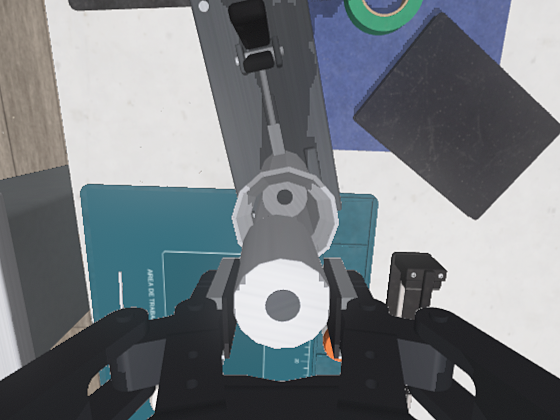

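>>> {"op": "arm_command", "data": {"fingers": [0,0,0,0,0,0], "slide": [[0.0019,0.0062,0],[0,0,-0.01],[0,0,-0.01],[0,0,-0.01],[0,0,-0.006],[0,0,0]], "twist": [[0,0,0],[0,0,0],[0,0,0],[0,0,0],[0,0,0],[0,0,0]]}}

```text
time_s: 13.0
position: [0.4818, 0.1866, 0.293]
eef_rot: [180.0, 0.1, -0.0]
force: [0.9, 1.1, -1.4]
grip_width: 0.0344
```

>>> {"op": "arm_command", "data": {"fingers": [0,0,0,0], "slide": [[0,0,-0.005],[0,0,-0.005],[0,0,-0.005],[0,0,0]], "twist": [[0,0,0],[0,0,0],[0,0,0],[0,0,0]]}}

```text
time_s: 13.4
position: [0.482, 0.1867, 0.2785]
eef_rot: [180.0, 0.1, 0.0]
force: [0.3, 0.6, -1.1]
grip_width: 0.034
```

>>> {"op": "arm_command", "data": {"fingers": [0,0,1,1,1,1,1,1,1], "slide": [[0,0,-0.004],[0,0,0],[0,0,0],[0,0,0],[0,0,0],[0,0,0],[0,0,0],[0,0,0.03],[0,-0.02,0.045]], "twist": [[0,0,0],[0,0,0],[0,0,0],[0,0,0],[0,0,0],[0,0,0],[0,0,0],[0,0,0],[0,0,0]]}}

```text
time_s: 14.3
position: [0.4816, 0.1675, 0.3486]
eef_rot: [179.9, 0.3, 0.1]
force: [1.2, 0.2, 1.0]
grip_width: 0.0854
```

```bash
python3 - <<'E'
from h import *
s=read_state(); print({k:np.round(s[k],4) for k in ['time_s','position','eef_rot','force','grip_width']})
a=get_image('wrist')[:,:,::-1];cv2.imwrite('pics/w11.png',a)
W=cam('wrist',s); print(proj(W,[.482,.187,.195]),proj(W,[.482,.187,.179]),proj(W,[.482,.187,.119]))
E
```

```text
{'time_s': np.float64(14.3), 'position': array([0.4816, 0.1675, 0.3486]), 'eef_rot': array([1.79931e+02, 2.68400e-01, 1.05100e-01]), 'force': array([1.2056, 0.2036, 1.0354]), 'grip_width': np.float64(0.0854)}
[283.07116631 192.37552808] [283.08418119 187.52016311] [283.12106101 173.76168321]
```

View pics/w11.png

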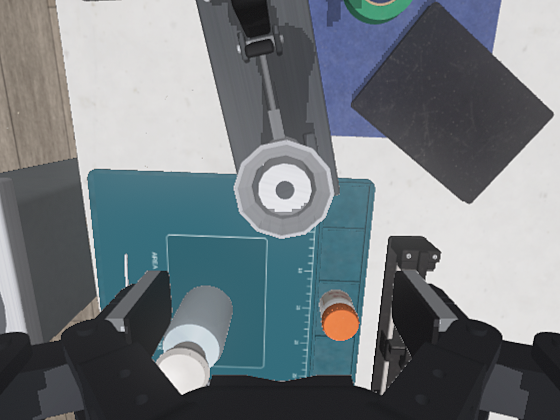

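>>> {"op": "arm_command", "data": {"fingers": [1,1,1,1,1,1,1,1,1,1,1,1], "slide": [[-0.0058,-0.043,0],[-0.0058,-0.043,0],[-0.0058,-0.043,0],[-0.0058,-0.043,0],[-0.0058,-0.043,0],[-0.0058,-0.043,0],[-0.0058,-0.043,0],[-0.0058,-0.043,0],[-0.0058,-0.043,-0.02],[-0.0058,-0.041,-0.03],[0,0,-0.03],[0,0,0]], "twist": [[0,0,0],[0,0,0],[0,0,0],[0,0,0],[0,0,0],[0,0,0],[0,0,0],[0,0,0],[0,0,0],[0,0,0],[0,0,0],[0,0,0]]}}

```text
time_s: 15.55
position: [0.4228, -0.2607, 0.2671]
eef_rot: [-179.8, 0.3, -0.1]
force: [-0.3, -0.0, -0.4]
grip_width: 0.0855
```

```bash
python3 - <<'E'
from h import *
s=read_state(); print({k:np.round(s[k],4) for k in ['time_s','position','eef_rot','force','grip_width']})
a=get_image('wrist')[:,:,::-1];cv2.imwrite('pics/w12.png',a)
W=cam('wrist',s); print(proj(W,[.4237,-.2605,.068]),proj(W,[.4327,-.2605,.068]),proj(W,[.4237,-.2505,.068]))
E
```

```text
{'time_s': np.float64(15.55), 'position': array([ 0.4228, -0.2607,  0.2671]), 'eef_rot': array([-1.798096e+02,  3.042000e-01, -1.327000e-01]), 'force': array([-0.3406, -0.0311, -0.4436]), 'grip_width': np.float64(0.0855)}
[283.7063018  206.65396031] [295.71348277 206.64911212] [283.70453104 193.55755575]
```

View pics/w12.png

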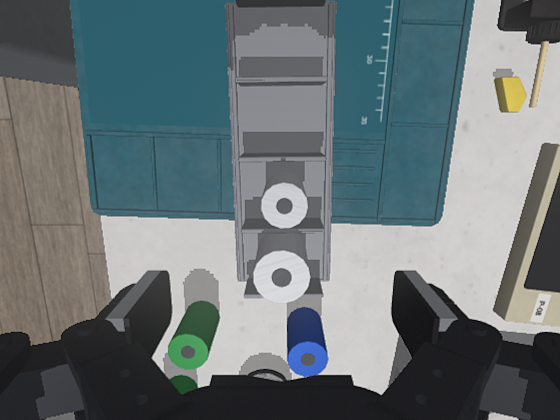

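>>> {"op": "arm_command", "data": {"fingers": [1,1,1,1,1,1,0,0,0,0,0,0], "slide": [[0.001,0.0005,-0.035],[0,0,-0.04],[0,0,-0.04],[0,0,-0.03],[0,0,-0.0106],[0,0,0],[0,0,0],[0,0,0],[0,0,0],[0,0,0],[0,0,0],[0,0,0]], "twist": [[0,0,0],[0,0,0],[0,0,0],[0,0,0],[0,0,0],[0,0,0],[0,0,0],[0,0,0],[0,0,0],[0,0,0],[0,0,0],[0,0,0]]}}

```text
time_s: 16.8
position: [0.4257, -0.2602, 0.1169]
eef_rot: [179.9, -0.1, -0.0]
force: [-2.5, 0.9, 6.8]
grip_width: 0.0339
```

>>> {"op": "arm_command", "data": {"fingers": [0,0,0,0,0,0,0,0,0,0,0,0], "slide": [[0,0,0.02],[0,0,0.04],[0,0,0.048],[0,0,0.048],[0,0,0.048],[0.007,0.03,0.035],[0.007,0.043,0],[0.007,0.043,0],[0.007,0.043,0],[0.007,0.043,0],[0.007,0.043,0],[0.007,0.043,0]], "twist": [[0,0,0],[0,0,0],[0,0,0],[0,0,0],[0,0,0],[0,0,0],[0,0,0],[0,0,0],[0,0,0],[0,0,0],[0,0,0],[0,0,0]]}}

```text
time_s: 18.0
position: [0.4741, 0.0299, 0.3548]
eef_rot: [-180.0, -0.0, -0.0]
force: [1.1, 0.4, -1.9]
grip_width: 0.034
```

>>> {"op": "arm_command", "data": {"fingers": [0,0,0,0,0,0,0], "slide": [[0.003,0.043,0],[0.002,0.043,0],[0.001,0.043,0],[0,0.023,0],[0,0,0],[0,0,0],[0,0,0]], "twist": [[0,0,0],[0,0,0],[0,0,0],[0,0,0],[0,0,0],[0,0,0],[0,0,0]]}}

```text
time_s: 18.7
position: [0.4803, 0.1795, 0.3546]
eef_rot: [180.0, -0.0, -0.0]
force: [-0.1, -0.9, -0.9]
grip_width: 0.0345
```

```bash
python3 - <<'E'
from h import *
s=read_state(); print({k:np.round(s[k],4) for k in ['time_s','position','eef_rot','force','grip_width']})
a=get_image('wrist')[:,:,::-1];cv2.imwrite('pics/w13.png',a)
E
```

```text
{'time_s': np.float64(18.7), 'position': array([0.4803, 0.1795, 0.3546]), 'eef_rot': array([ 1.799912e+02, -6.900000e-03, -3.710000e-02]), 'force': array([-0.0865, -0.8828, -0.8668]), 'grip_width': np.float64(0.0345)}
```

View pics/w13.png

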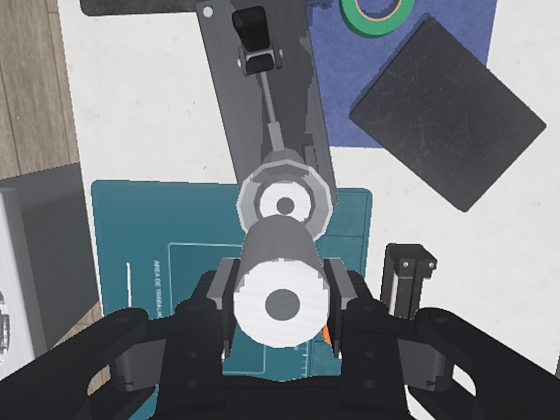

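>>> {"op": "arm_command", "data": {"fingers": [0,0,0,0,0,0,0,0], "slide": [[0.0017,0.0075,0],[0,0,-0.015],[0,0,-0.015],[0,0,-0.015],[0,0,-0.01],[0,0,-0.003],[0,0,-0.003],[0,0,0]], "twist": [[0,0,0],[0,0,0],[0,0,0],[0,0,0],[0,0,0],[0,0,0],[0,0,0],[0,0,0]]}}

```text
time_s: 19.55
position: [0.4821, 0.1876, 0.2936]
eef_rot: [-180.0, -0.0, -0.0]
force: [-0.1, 0.2, -0.8]
grip_width: 0.0341
```

>>> {"op": "arm_command", "data": {"fingers": [0,0,0], "slide": [[0,-0.0005,-0.002],[0,0,-0.002],[0,0,0]], "twist": [[0,0,0],[0,0,0],[0,0,0]]}}

```text
time_s: 19.85
position: [0.482, 0.1872, 0.2893]
eef_rot: [180.0, -0.0, -0.0]
force: [0.0, 0.7, -1.1]
grip_width: 0.0341
```

```bash
python3 - <<'E'
from h import *
s=read_state(); print({k:np.round(s[k],4) for k in ['time_s','position','eef_rot','force','grip_width']})
ims=[]
for o,w,h,k,f in [((215,190),60,90,6.5,'side'),((190,90),60,90,6.5,'scene')]:
    a=get_image(f)[:,:,::-1]
    ims.append(cv2.resize(a[o[1]:o[1]+h,o[0]:o[0]+w],None,fx=k,fy=k,interpolation=cv2.INTER_CUBIC))
cv2.imwrite('pics/m14.png',np.hstack(ims))
E
```

```text
{'time_s': np.float64(19.85), 'position': array([0.482 , 0.1872, 0.2893]), 'eef_rot': array([ 1.799991e+02, -3.000000e-04, -3.300000e-03]), 'force': array([ 0.0052,  0.7482, -1.0812]), 'grip_width': np.float64(0.0341)}
```

View pics/m14.png

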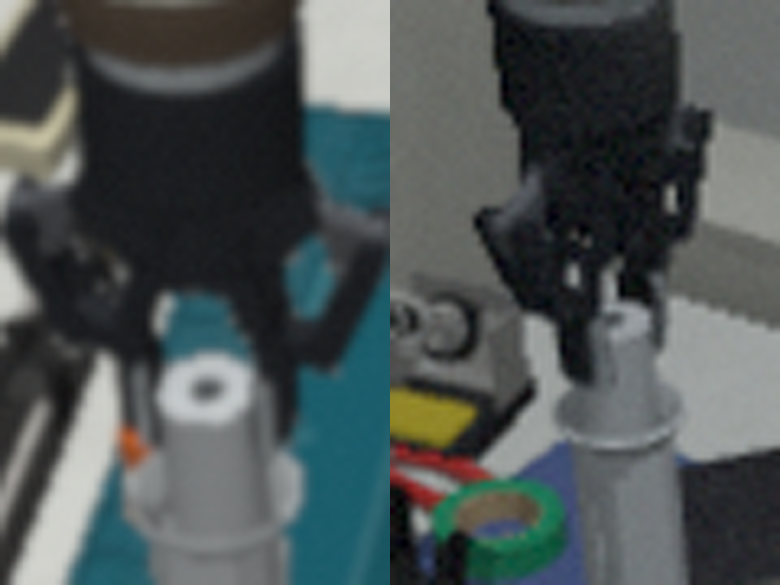

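Keep going until contact.

>>> {"op": "arm_command", "data": {"fingers": [0,0,0], "slide": [[0,0,-0.0015],[0,0,-0.0015],[0,0,0]], "twist": [[0,0,0],[0,0,0],[0,0,0]]}}

```text
time_s: 20.25
position: [0.4823, 0.1872, 0.2873]
eef_rot: [-180.0, -0.1, -0.0]
force: [0.8, -0.1, 5.1]
grip_width: 0.0343
```

>>> {"op": "arm_command", "data": {"fingers": [1,1,1,1,1,1,1,1,1], "slide": [[0,0,0],[0,0,0],[0,0,0],[0,0,0],[0,0,0],[0,0,0.01],[0,0,0.03],[0,0,0.045],[0,-0.03,0.02]], "twist": [[0,0,0],[0,0,0],[0,0,0],[0,0,0],[0,0,0],[0,0,0],[0,0,0],[0,0,0],[0,0,0]]}}

```text
time_s: 21.15
position: [0.4819, 0.1586, 0.3951]
eef_rot: [-179.9, -0.2, 0.2]
force: [1.7, -0.5, -0.0]
grip_width: 0.0853
```

```bash
python3 - <<'E'
from h import *
s=read_state(); print({k:np.round(s[k],4) for k in ['time_s','joints','position','eef_rot','force','grip_width']})
a=get_image('wrist')[:,:,::-1];cv2.imwrite('pics/w15.png',a)
ims=[]
for o,w,h,k,f in [((215,220),60,90,6.5,'side'),((190,120),60,90,6.5,'scene')]:
    a=get_image(f)[:,:,::-1]
    ims.append(cv2.resize(a[o[1]:o[1]+h,o[0]:o[0]+w],None,fx=k,fy=k,interpolation=cv2.INTER_CUBIC))
cv2.imwrite('pics/m15.png',np.hstack(ims))
E
```

```text
{'time_s': np.float64(21.15), 'joints': array([1.820130e+01, 2.078100e+00, 1.740980e+01, 1.051241e+02,
       3.450000e-02, 1.080414e+02]), 'position': array([0.4819, 0.1586, 0.3951]), 'eef_rot': array([-1.799029e+02, -1.868000e-01,  1.598000e-01]), 'force': array([ 1.7444, -0.4847, -0.0093]), 'grip_width': np.float64(0.0853)}
```

View pics/m15.png

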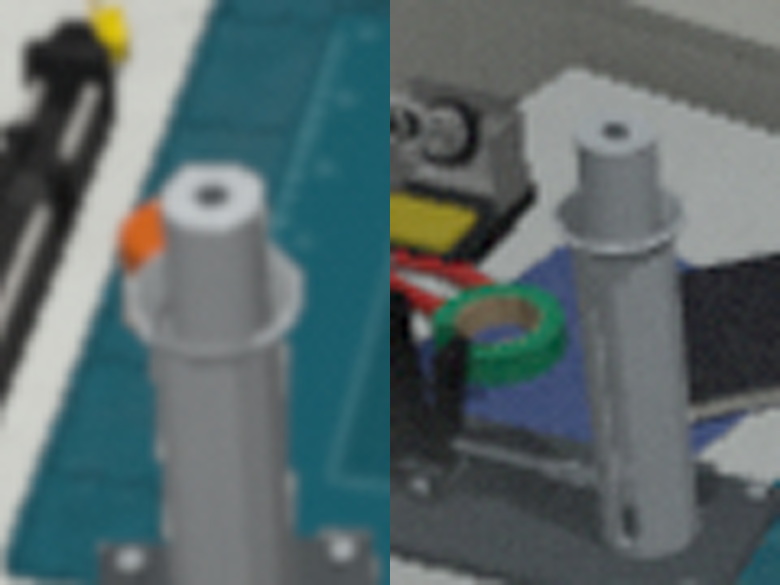

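View pics/w15.png

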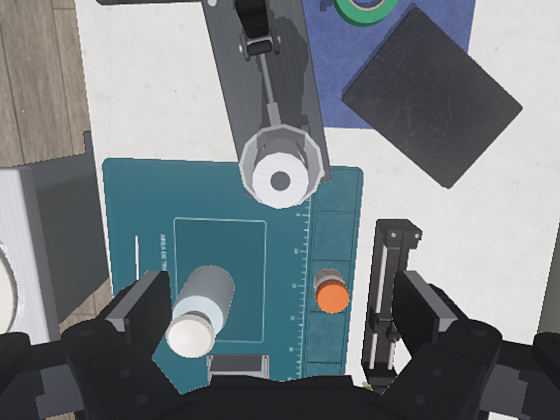

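>>> {"op": "arm_command", "data": {"fingers": [1,1,1,1,1,1,1,1,1,1,1,1], "slide": [[-0.0021,0.0126,0],[-0.0021,0.0126,0],[-0.0021,0.0126,0],[-0.0021,0.0126,0],[-0.0021,0.0126,0],[-0.0021,0.0126,0],[-0.0021,0.0126,0],[-0.0021,0.0126,0],[-0.0021,0.0126,0],[-0.0021,0.0126,0],[-0.0021,0.0126,0],[-0.0017,0.0124,0]], "twist": [[0,0,0.1475],[0,0,0.1475],[0,0,0.1475],[0,0,0.1475],[0,0,0.1475],[0,0,0.1475],[0,0,0.1475],[0,0,0.1475],[0,0,0.1475],[0,0,0.1475],[0,0,0.1475],[0,0,0.1475]]}}

```text
time_s: 22.5
position: [0.4568, 0.3092, 0.3903]
eef_rot: [-179.9, 0.0, 101.8]
force: [-0.4, -0.3, 0.1]
grip_width: 0.0855
```

>>> {"op": "arm_command", "data": {"fingers": [1,1,1], "slide": [[0,0,-0.02],[0,0,0],[0,0,0]], "twist": [[0,0,0],[0,0,0],[0,0,0]]}}

```text
time_s: 22.8
position: [0.4568, 0.3083, 0.3708]
eef_rot: [-179.9, 0.0, 101.4]
force: [1.4, 1.1, 0.1]
grip_width: 0.0851
```

```bash
python3 - <<'E'
from h import *
s=read_state(); print({k:np.round(s[k],4) for k in ['time_s','joints','position','eef_rot','force','grip_width']})
a=np.ascontiguousarray(get_image('wrist')[:,:,::-1]);
W=cam('wrist',s); t=np.radians(11.5); ex=np.array([np.cos(t),np.sin(t),0]);ey=np.array([-np.sin(t),np.cos(t),0])
sq=np.array([.482,.1872,0])+.125*ey
print(sq)
for dz in (.088,.118):
  for dy in (-.029,0,.014): 
    u=proj(W,sq+dy*ey+[0,0,dz]); print(dz,dy,u.round(1))
for dx in (-.013,.013):
  for dy in (0,.014):
    u=proj(W,sq+dy*ey+dx*ex+[0,0,.118]); cv2.circle(a,tuple(int(x) for x in u),1,(0,0,255),-1)
for m in [(-.055,-.118),(.055,-.118),(-.055,.118),(.055,.118)]:
    u=proj(W,sq+(m[1]-.06)*ey+m[0]*ex+[0,0,.012]); cv2.circle(a,tuple(int(x) for x in u),2,(0,255,0),-1)
cv2.imwrite('pics/w16.png',a)
cv2.imwrite('pics/side16.png',get_image('side')[:,:,::-1])
E
```

```text
{'time_s': np.float64(22.8), 'joints': array([3.401470e+01, 7.396200e+00, 2.027930e+01, 1.029924e+02,
       3.400000e-03, 2.261970e+01]), 'position': array([0.4568, 0.3083, 0.3708]), 'eef_rot': array([-1.798978e+02,  3.900000e-02,  1.013950e+02]), 'force': array([1.3817, 1.1117, 0.077 ]), 'grip_width': np.float64(0.0851)}
[0.45707901 0.30969059 0.        ]
0.088 -0.029 [253.1 187.4]
0.088 0 [283.  187.4]
0.088 0.014 [297.5 187.4]
0.118 -0.029 [250.7 193.6]
0.118 0 [283.2 193.6]
0.118 0.014 [298.9 193.6]
```

View pics/w16.png

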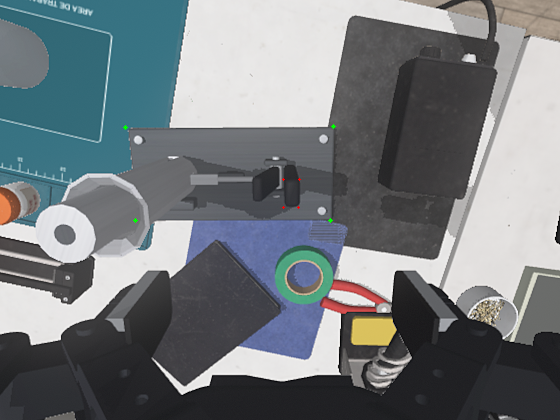

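View pics/side16.png

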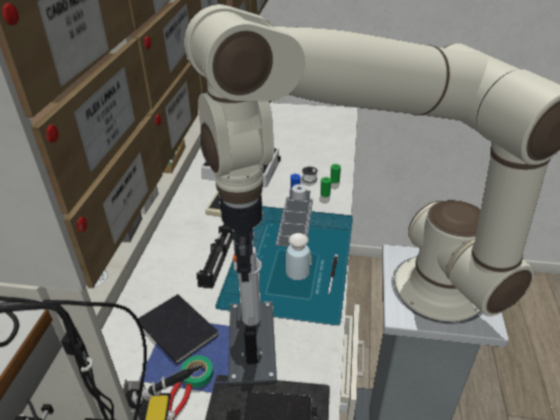

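>>> {"op": "arm_command", "data": {"fingers": [1,1,1,1,1,1,1,1], "slide": [[0.0003,0.0014,-0.035],[0,0,-0.045],[0,0,-0.045],[0,0,-0.045],[0,0,-0.03],[0,0,-0.02],[0,0,-0.0108],[0,0,0]], "twist": [[0,0,0],[0,0,0],[0,0,0],[0,0,0],[0,0,0],[0,0,0],[0,0,0],[0,0,0]]}}

```text
time_s: 23.7
position: [0.4573, 0.3093, 0.14]
eef_rot: [-179.9, 0.0, 101.4]
force: [0.4, -0.1, -0.2]
grip_width: 0.0858
```

```bash
python3 - <<'E'
from h import *
s=read_state(); print({k:np.round(s[k],4) for k in ['time_s','position','eef_rot','force','grip_width']})
a=np.ascontiguousarray(get_image('wrist')[:,:,::-1]);
W=cam('wrist',s); t=np.radians(11.5); ey=np.array([-np.sin(t),np.cos(t),0])
sq=np.array([.4571,.3097,0])
for dy in (-.029,0,.014): print(dy,proj(W,sq+dy*ey+[0,0,.118]).round(1))
cv2.imwrite('pics/w17.png',a)
E
```

```text
{'time_s': np.float64(23.7), 'position': array([0.4573, 0.3093, 0.14  ]), 'eef_rot': array([-1.799264e+02,  2.990000e-02,  1.013895e+02]), 'force': array([ 0.364 , -0.0744, -0.238 ]), 'grip_width': np.float64(0.0858)}
-0.029 [183.4 353.9]
0 [285.  353.7]
0.014 [334.1 353.6]
```

View pics/w17.png

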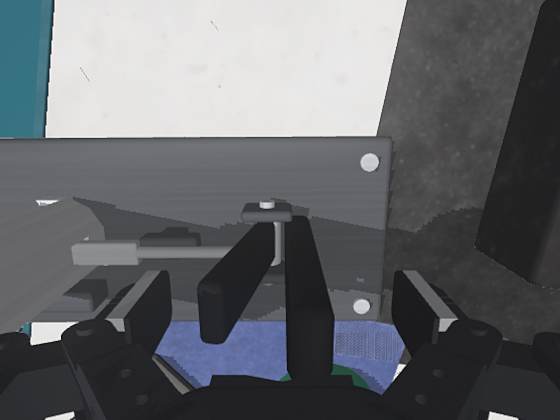

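>>> {"op": "arm_command", "data": {"fingers": [0,0,0,0,0,0], "slide": [[0,0,0],[0,0,0],[0,0,0],[0,0,0],[0,0,0],[0,0,0]], "twist": [[0,0,0],[0,0,0],[0,0,0],[0,0,0],[0,0,0],[0,0,0]]}}

```text
time_s: 24.35
position: [0.4578, 0.3112, 0.1427]
eef_rot: [179.8, -0.2, 101.5]
force: [-4.0, 9.9, 6.3]
grip_width: 0.0262
```

```bash
python3 - <<'E'
from h import *
s=read_state(); print({k:np.round(s[k],4) for k in ['time_s','position','eef_rot','force','grip_width']})
cv2.imwrite('pics/w18.png',get_image('wrist')[:,:,::-1])
a=get_image('scene')[:,:,::-1]; cv2.imwrite('pics/s18.png',cv2.resize(a[90:230,160:280],None,fx=4,fy=4,interpolation=cv2.INTER_CUBIC))
E
```

```text
{'time_s': np.float64(24.35), 'position': array([0.4578, 0.3112, 0.1427]), 'eef_rot': array([179.8336,  -0.1897, 101.5089]), 'force': array([-4.0319,  9.9027,  6.3304]), 'grip_width': np.float64(0.0262)}
```

View pics/w18.png

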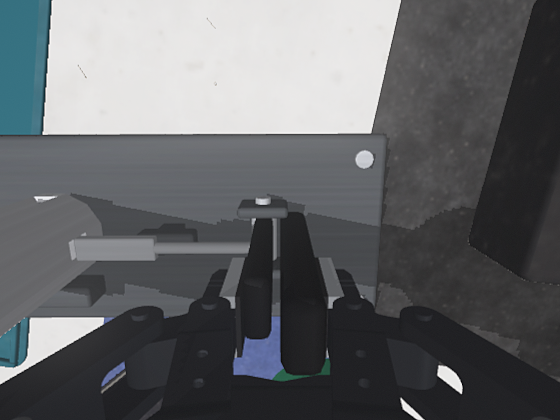

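View pics/s18.png

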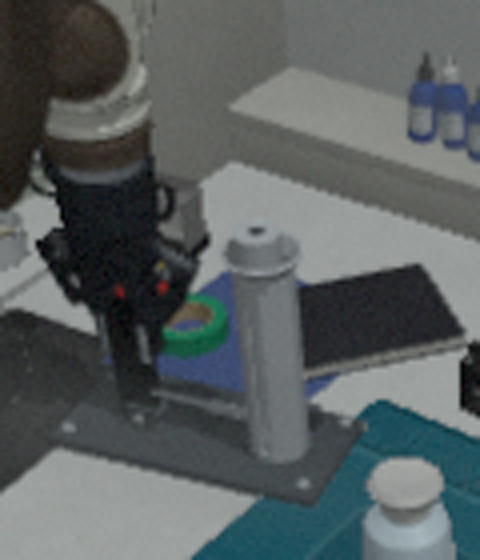

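The stack has dropped (top now only ~17 mm above the rim). Release and rise.

>>> {"op": "arm_command", "data": {"fingers": [1,1,1,1,1,1,1,1,1,1,1], "slide": [[0,0,0],[0,0,0],[0,0,0],[0,0,0],[0,0,0],[0,-0.0015,0],[0,0,0.03],[0,0,0.045],[0,0,0.045],[0,0,0.045],[0,0,0.045]], "twist": [[0,0,0],[0,0,0],[0,0,0],[0,0,0],[0,0,0],[0,0,0],[0,0,0],[0,0,0],[0,0,0],[0,0,0],[0,0,0]]}}

```text
time_s: 25.55
position: [0.4571, 0.3078, 0.3527]
eef_rot: [180.0, -0.0, 101.4]
force: [1.3, 0.4, 0.3]
grip_width: 0.0856
```

```bash
python3 - <<'E'
from h import *
s=read_state(); print({k:np.round(s[k],4) for k in ['time_s','position','eef_rot','force','grip_width']})
W=cam('wrist',s); t=np.radians(11.5); ey=np.array([-np.sin(t),np.cos(t),0])
sq=np.array([.4571,.3097,0]); piv=sq-.029*ey
print('trigger top rest/squeezed', proj(W,sq+(-.029)*ey+[0,0,.097]), proj(W,sq+(-.014)*ey+[0,0,.099]))
cv2.imwrite('pics/w19.png',get_image('wrist')[:,:,::-1])
b=get_image('side')[:,:,::-1]
a=get_image('scene')[:,:,::-1]; cv2.imwrite('pics/s19.png',np.hstack([cv2.resize(a[130:270,170:280],None,fx=3.6,fy=3.6,interpolation=cv2.INTER_CUBIC),cv2.resize(b[240:380,200:310],None,fx=3.6,fy=3.6,interpolation=cv2.INTER_CUBIC)]))
cv2.imwrite('pics/scene19.png',a)
E
```

```text
{'time_s': np.float64(25.55), 'position': array([0.4571, 0.3078, 0.3527]), 'eef_rot': array([ 1.799689e+02, -1.970000e-02,  1.014143e+02]), 'force': array([1.2544, 0.3589, 0.2632]), 'grip_width': np.float64(0.0856)}
trigger top rest/squeezed [251.19119479 192.08221157] [267.81847354 192.50478487]
```

View pics/w19.png

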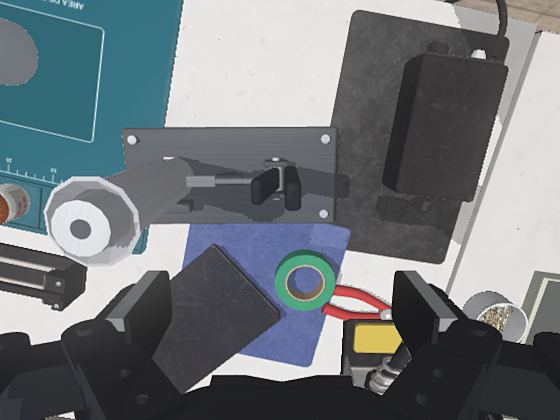

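View pics/s19.png

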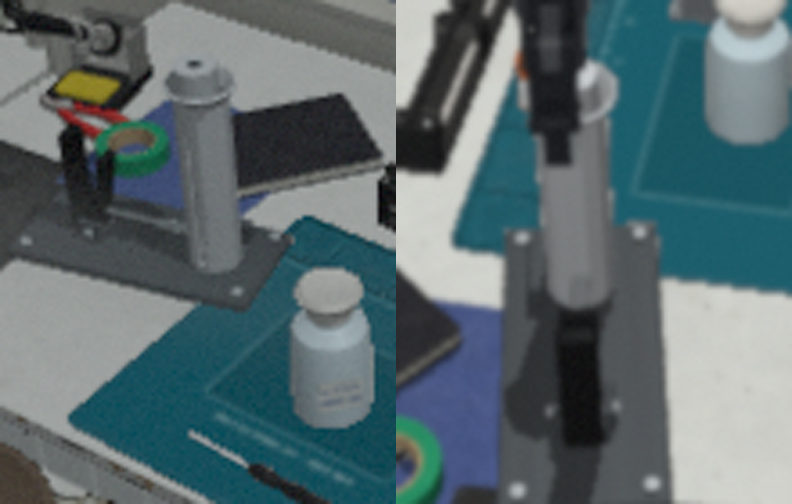

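View pics/scene19.png

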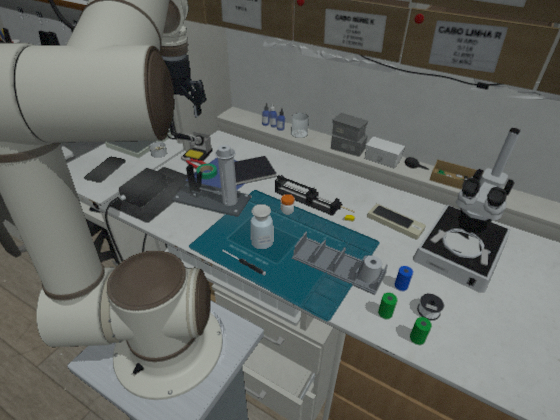

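Trigger face at column ~250 (rest predicts 251, squeezed 268), so it has sprung back; stack seated, wide spacer in its bay, bystanders in place.

```bash
python3 -c "
from cell import *
print(close_job())"
```

```text
the job is handed in; nothing more can be done
None
```

I finished the job and handed it in at about 25.7 s of the 72 s allowed. `close_job` gives no verdict, so the result below rests on my own checks.

**What I did**
- I loaded the long grooved spacer first, then the two short ones, into the tube on the stop tongue. I checked the long and first short spacers with the wrist camera and the last with all three cameras. The last short spacer made contact at the expected height with about 5 N.
- I pinched the grip and trigger once. The fingers closed to 26 mm, which is fully squeezed, and the stack dropped.
- I released, and the trigger sprang back.

**What the last pictures showed**
- **Stack:** its top stands about 17 mm above the rim, as it should when resting on the tube floor, and it is upright.
- **Trigger:** its face is at wrist column about 250. Rest predicts 251 and fully squeezed predicts 268.
- **Surroundings:** the wide spacer is still in its bay, and the bottle, jar and reel look unmoved.
- **Arm:** it is raised clear, with no contact force.

**What disagreed:** Before the first insertion, the cameras differed by about 2–4 mm on where the held spacer sat relative to the tube rim. I shifted the aim 2.5 mm in y, and all the insertions then went in with side forces under 2 N. I did not measure whether the stack's heights fall within the 6 mm tolerance; I judged that only from the pictures.

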